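# Clear the painting carrier and load the toy horses under its keeper rails

### The arm

A 7-joint arm with a two-finger parallel gripper is mounted at the origin on the work surface. World frame = base frame: x ahead of the robot, y to its left, z up, the work surface at z = 0. Lengths are in m, angles in rad, forces in N, time in s.
With the tool pointing down it reaches from about 0.4 to 0.85 m from the base axis. Payload 10.4 kg.
Tool frame: the origin (TCP) lies at the very end of the fingers, on their centre line; the grasp point (between the pads) lies 19 mm behind it; z points along the fingers, y is the line along which they close (so a half turn about z gives the same grasp; the last joint's range is limited). The gripper opens to 85 mm and grips with 20 to 120 N. Pads are 22 mm wide; open, the fingers measure 114 mm over their backs; the gripper's body (76 mm by 85 mm) begins 54 mm behind the grasp point. The pads swing forward as they close: fully open they stand 13 mm farther back than shut.
Start: joints at [-1.326, 0.332, -0.065, 1.46, 0.022, 1.35, -0.088], TCP at [0.165, 0.603, 0.231] pointing down, gripper open.
Joint ranges: [-2.6, 2.6], [-0.5, 2.12], [-1.47, 1.34], [0.16, 2.42], [-1.27, 4.41], [0.06, 2.06], [-2.6, 2.6]. Speed limits (rad/s): [2.22, 2.22, 2.79, 2.79, 3.14, 3.14, 3.14].

### API

Orientations are given as a unit quaternion [x, y, z, w].
In Python, from workcell import * gives the robot as it stands. The module is installed in compiled form; this text tells all that it offers.
- The arm moves only by the tool carry_out, never from a script. Its argument "motion" is a list of rows, each an object with "xyz": the shift along the tool's x, y, z in m, a list of three; "angular": the turn, a rotation vector about the tool's x, y, z in degrees, a list of three. A call has 1 to 12 rows; each row is the pose to reach, as a shift and turn from the pose commanded when the call began, along the tool's axes at that moment; what a row does not reach only later rows make up. A row lasts 1/10 s, in which the tool goes at most 50 mm and 8.59 degrees, less where a joint would pass 70% of its speed; a pose out of reach is approached as far as the arm can. A call with a gripper value outside its range is refused whole. "hand" is the opening, from 0 (shut) to 1 (fully open), set as the call begins (left out, the last holds). The fingers move at their own pace and stop on an object; "grip_force" is the grip in N (left out, the last holds). Time passes only in rows, so rows that repeat a pose let the fingers close. It gives the time, the measured TCP pose, the force, the opening and the grip force at its end, in the units of the state.
- get_obs(): the state, without advancing time (a new reading comes with each control period).
- camera(name): name is "scene" or "top"; returns a dict with "img" (384x512x3 uint8, red, green, blue), "fx", "fy", "cx", "cy" (pixels), "extrinsics" (4x4, takes a point from camera to world coordinates). Camera axes: x right, y up, looking along -z (the intrinsics and any distortion apply to the point x, -y, -z); pixel columns grow to the right and rows downward; lengths in m; the calibration is good to about 2 mm. A picture is of the moment at which its call begins. There is no depth.
- hand_in(): hands the job in; it is judged then, once.
The state is a dict: "clock": time; "joint_pos": joint angles; "joint_velocities": joint speeds; "tau": joint torques, N m; "position": TCP position; "ee_rot": TCP orientation; "ft_force": force on the tool from outside, world axes, zero at the start; "torque": the same for the moment, N m; "grip_width": opening from 0.0 (shut) to 1.0 (fully open); "grasp_force": force on a finger pad.
Only numpy, scipy, OpenCV 4.12 (cv2) and the standard library are available. Lean on these libraries where they do the work, as an engineer would, in place of code of your own. Each camera call takes 0.05 s, during which the arm holds its last target. There are 200 camera calls.

### The job

Before loading anything, sweep all the loose wood chips off the carrier's open apron into the tray at its end, using the scraper block and not your fingers, and when you are done with the scraper put it back upright on its cork mat. Then load every wooden horse: set it on the apron facing the end stop and slide it in under the keeper rails, the first right up against the stop and each next one closed up against the one before, so that they stand in one row without gaps. Do not disturb the bottle, jar, tin, pot and sanding block around, and check at the end that nothing has been knocked out of place.

Things in the scene. Friction and masses are not known exactly. Their poses are not given: they have to be found in the camera images.
- rack: painting carrier, fixed: plywood board with its top 40 mm above the table. Origin: on the table under the board's middle; +x runs along the channel to the end stop, y across, z up. Open flat apron 124 mm wide (y): x -240 to -55 mm. Then the channel, floor level with the apron: x -55 mm (mouth) to +220 mm (stop face), 104 mm wide outside. See the points mouth, stop, tray
- mouth (a point): middle of the channel's mouth, on its floor. Side rails' inner faces at y +-32 mm; aluminium lips overhang the floor from both sides, underside 17 and top 23 mm above the floor, open slot between them y +-20 mm. A base plate runs under the lips with 4 mm play each side and 5 mm above; it can enter only by the mouth. Wings 17 mm high flare from the mouth onto the apron to rack x -82 mm
- stop (a point): foot of the stop's face, in the middle of the channel floor (rack x +220 mm, z 40 mm); the stop block is 34 mm high above the floor
- tray (a point): middle of the chip tray's floor (rack x -282 mm). The tray joins the apron's end: inside rack x -240 to -323 mm, y +-57 mm, floor 4 mm and walls 30 mm above the table, so 10 mm lower than the apron
- mat: cork mat 120 (x) x 140 (y) x 4 mm, fixed on the table; origin: centre of its underside
- scraper: scraper block of dark wood with a steel sole, standing on the mat: block 44 (x) x 110 (y) x 26 mm high, and on its middle an upright grip 22 (x) x 60 (y) mm from z 26 to 71 mm. Origin: centre of its sole, z up. 250 g give or take. Grip it across x, about 50 mm above the sole
- horse1: one of up to four identical plain wooden toy horses on base plates; some may be absent. Plate 66 (x) x 56 (y) x 12 mm; origin: centre of its underside; +x to the head end, z up. Torso 24 mm wide (y), x -31 to 23, z 36 to 66 mm, legs as wide; 18 mm wide neck and head at x 8 to 32 mm, up to 105 mm. Grip the torso across y near x -9 mm, z 50 mm. About 220 g. Starts on the table, facing either way
- horse2: as horse1, or absent
- horse3: as horse1, or absent
- horse4: as horse1, or absent
- head1 (a point): centre of the head of horse1, at 25 mm in x and 89 mm in z of its frame
- head2 (a point): centre of the head of horse2, at 25 mm in x and 89 mm in z of its frame
- head3 (a point): centre of the head of horse3, at 25 mm in x and 89 mm in z of its frame
- head4 (a point): centre of the head of horse4, at 25 mm in x and 89 mm in z of its frame
- chip1: one of up to four loose wooden chips (offcuts) 32 x 18 x 12 mm, 12 g, lying flat on the carrier's apron; some may be absent. Origin: centre of its underside as it starts
- chip2: as chip1, or absent
- chip3: as chip1, or absent
- chip4: as chip1, or absent
- glue: bystander: white bottle, 56 mm across, 150 mm high; origin at the centre of its foot
- paintjar: bystander: jar, 68 mm across, 75 mm high; origin at the centre of its foot
- brushpot: bystander: open pot, 76 mm across, 90 mm high; origin at the centre of its foot
- sandblock: bystander: cork sanding block 100 x 60 x 35 mm; origin at the centre of its underside
- tin: bystander: tin, 72 mm across, 60 mm high; origin at the centre of its foot
Mind the look-alikes: they are no part of the job. Leave any blue look-alike of the horse2 alone. What is shaped like the horse1 but purple is not meant.

How it is judged:
On the way, in this order (a step that is already met when the one before it is completed fails the run):
1. the scraper block is brought down upright on the apron (x of scraper in the frame of rack between -0.26 and -0.05 m and y of scraper in the frame of rack between -0.06 and 0.06 m and z of scraper in the frame of rack below 0.054 m and angle between scraper's own z axis and vertical below 0.35 rad), for 0.1 s.
2. all the chips lie in the tray, before any horse is on the carrier (x of chip1 in the frame of rack between -0.325 and -0.242 m and y of chip1 in the frame of rack between -0.06 and 0.06 m and z of each of chip1, chip2, chip3, chip4 in the frame of rack below 0.038 m and x of chip2 in the frame of rack between -0.325 and -0.242 m and y of chip2 in the frame of rack between -0.06 and 0.06 m and x of chip3 in the frame of rack between -0.325 and -0.242 m and y of chip3 in the frame of rack between -0.06 and 0.06 m and x of chip4 in the frame of rack between -0.325 and -0.242 m and y of chip4 in the frame of rack between -0.06 and 0.06 m and z of each of horse1, horse2, horse3, horse4 in the frame of rack below 0.03 m), for 0.2 s.
3. all the horses stand in one row in the channel, closed up against the stop (y of horse1 in the frame of rack between -0.007 and 0.007 m and z of horse1 in the frame of rack between 0.036 and 0.0445 m and z of each of head1, head2, head3, head4 in the frame of rack above 0.12 m and angle between the x axis of each of horse1, horse2, horse3, horse4 and the x axis of rack, either way round below 0.15 rad and linear speed of each of horse1, horse2, horse3, horse4 below 0.02 m/s and y of horse2 in the frame of rack between -0.007 and 0.007 m and z of horse2 in the frame of rack between 0.036 and 0.0445 m and y of horse3 in the frame of rack between -0.007 and 0.007 m and z of horse3 in the frame of rack between 0.036 and 0.0445 m and y of horse4 in the frame of rack between -0.007 and 0.007 m and z of horse4 in the frame of rack between 0.036 and 0.0445 m and ((x of horse1 in the frame of rack between 0.179 and 0.191 m and x of head1 in the frame of rack above 0.195 m) or (x of horse1 in the frame of rack between 0.113 and 0.125 m and x of head1 in the frame of rack above 0.129 m) or (x of horse1 in the frame of rack between 0.047 and 0.059 m and x of head1 in the frame of rack above 0.063 m) or (x of horse1 in the frame of rack between -0.019 and -0.007 m and x of head1 in the frame of rack above -0.003 m)) and ((x of horse2 in the frame of rack between 0.179 and 0.191 m and x of head2 in the frame of rack above 0.195 m) or (x of horse2 in the frame of rack between 0.113 and 0.125 m and x of head2 in the frame of rack above 0.129 m) or (x of horse2 in the frame of rack between 0.047 and 0.059 m and x of head2 in the frame of rack above 0.063 m) or (x of horse2 in the frame of rack between -0.019 and -0.007 m and x of head2 in the frame of rack above -0.003 m)) and ((x of horse3 in the frame of rack between 0.179 and 0.191 m and x of head3 in the frame of rack above 0.195 m) or (x of horse3 in the frame of rack between 0.113 and 0.125 m and x of head3 in the frame of rack above 0.129 m) or (x of horse3 in the frame of rack between 0.047 and 0.059 m and x of head3 in the frame of rack above 0.063 m) or (x of horse3 in the frame of rack between -0.019 and -0.007 m and x of head3 in the frame of rack above -0.003 m)) and ((x of horse4 in the frame of rack between 0.179 and 0.191 m and x of head4 in the frame of rack above 0.195 m) or (x of horse4 in the frame of rack between 0.113 and 0.125 m and x of head4 in the frame of rack above 0.129 m) or (x of horse4 in the frame of rack between 0.047 and 0.059 m and x of head4 in the frame of rack above 0.063 m) or (x of horse4 in the frame of rack between -0.019 and -0.007 m and x of head4 in the frame of rack above -0.003 m)) and (x of each of horse1, horse2, horse3, horse4 in the frame of rack above 0.154 m or x of horse1 in the frame of rack between 0.179 and 0.191 m or x of horse2 in the frame of rack between 0.179 and 0.191 m or x of horse3 in the frame of rack between 0.179 and 0.191 m or x of horse4 in the frame of rack between 0.179 and 0.191 m) and (x of each of horse1, horse2, horse3, horse4 in the frame of rack above 0.088 m or x of horse1 in the frame of rack between 0.113 and 0.125 m or x of horse2 in the frame of rack between 0.113 and 0.125 m or x of horse3 in the frame of rack between 0.113 and 0.125 m or x of horse4 in the frame of rack between 0.113 and 0.125 m) and (x of each of horse1, horse2, horse3, horse4 in the frame of rack above 0.022 m or x of horse1 in the frame of rack between 0.047 and 0.059 m or x of horse2 in the frame of rack between 0.047 and 0.059 m or x of horse3 in the frame of rack between 0.047 and 0.059 m or x of horse4 in the frame of rack between 0.047 and 0.059 m) and (x of horse1 in the frame of rack between 0.179 and 0.191 m or x of horse2 in the frame of rack between 0.179 and 0.191 m or x of horse3 in the frame of rack between 0.179 and 0.191 m or x of horse4 in the frame of rack between 0.179 and 0.191 m)), for 0.2 s.
At the end, for the whole second after the job is handed in: All chips lie in the tray. All horses stand on the channel floor under the lips, heads to the stop, in one row closed up against it (each within 8 mm of its place, 7 mm sideways, 0.15 rad). The scraper stands upright, its centre over the mat. All at rest (all of step 3 and x of chip1 in the frame of rack between -0.325 and -0.242 m and y of chip1 in the frame of rack between -0.06 and 0.06 m and z of each of chip1, chip2, chip3, chip4 in the frame of rack below 0.038 m and x of chip2 in the frame of rack between -0.325 and -0.242 m and y of chip2 in the frame of rack between -0.06 and 0.06 m and x of chip3 in the frame of rack between -0.325 and -0.242 m and y of chip3 in the frame of rack between -0.06 and 0.06 m and x of chip4 in the frame of rack between -0.325 and -0.242 m and y of chip4 in the frame of rack between -0.06 and 0.06 m and x of scraper in the frame of mat between -0.06 and 0.06 m and y of scraper in the frame of mat between -0.07 and 0.07 m and z of scraper in the frame of mat below 0.01 m and angle between scraper's own z axis and vertical below 0.15 rad and linear speed of scraper below 0.02 m/s); the robot touches nothing.
It fails at once if a bystander is disturbed (moved over 25 mm) (distance of any of glue, paintjar, brushpot, sandblock, tin from where it was at the start of the episode above 0.025 m).
It fails at once if the fingers push a chip (contact force between the fingers and chip1 above 1 N or contact force between the fingers and chip2 above 1 N or contact force between the fingers and chip3 above 1 N or contact force between the fingers and chip4 above 1 N).
Of horse1, horse2, horse3, horse4 only 3 to 4 are there at a start; the rules pass over those that are not, and their reading is None.
Of chip1, chip2, chip3, chip4 only 2 to 4 are there at a start; the rules pass over those that are not, and their reading is None.
At some moment in a run one of horse1, horse2, horse3, horse4, scraper may be knocked a few centimetres aside while the robot is not near it.
It also fails if it takes over 210 s, if anything falls off the work surface, if the arm or the gripper's body presses on something with over 40 N, if the wrist force passes 120 N, or if a joint passes its speed limit or range.

## Working session

There is one attempt and no reset: what is moved stays moved. The work goes in short steps, Python scripts to look and compute and a tool call to move; the robot and the scene stay as the last step left them, time stands still between calls to the robot, and variables do not carry over. Pictures are saved under pics/ and viewed, at most 14 in all, crops included, and the job is handed in when it is done.

Besides the shell and the picture viewer there is one more tool, called after ">>>" as name(argument=value, ...), one argument or row to a line, values as JSON. carry_out: Moves the arm, as the interface text tells. Its arguments: {"type":"object","properties":{"motion":{"type":"array"},"hand":{"type":"number"},"grip_force":{"type":"number"}},"required":["motion"]}

```bash
mkdir -p pics; cat > h.py <<'E'
from workcell import *
import numpy as np, cv2
from scipy.spatial.transform import Rotation as R
def ray(c,u,v):
    E=np.array(c["extrinsics"]); d=E[:3,:3]@np.array([(u-c["cx"])/c["fx"],-(v-c["cy"])/c["fy"],-1.]); return E[:3,3],d
def onplane(c,u,v,z):
    o,d=ray(c,u,v); return o+d*(z-o[2])/d[2]
def proj(c,p):
    E=np.array(c["extrinsics"]); q=E[:3,:3].T@(np.array(p)-E[:3,3]); return c["cx"]+c["fx"]*q[0]/-q[2], c["cy"]-c["fy"]*q[1]/-q[2]
def save(c,n): cv2.imwrite(n,cv2.cvtColor(c["img"],cv2.COLOR_RGB2BGR))
E
python3 - <<'E'
from h import *
a=camera("scene");b=camera("top")
for n,c in(("scene",a),("top",b)):
    print(n,{k:(v if k!="extrinsics" else np.round(v,3).tolist()) for k,v in c.items() if k!="img"})
    im=cv2.resize(cv2.cvtColor(c["img"],cv2.COLOR_RGB2BGR),(800,600),interpolation=cv2.INTER_CUBIC); cv2.imwrite(f"pics/{n}0.png",im); cv2.imwrite(f"pics/raw_{n}0.png",cv2.cvtColor(c["img"],cv2.COLOR_RGB2BGR))
o=get_obs(); print(o)
E
```

```text
scene {'fx': 377.86407888280894, 'fy': 377.86407888280894, 'cx': 259.2872587609831, 'cy': 195.3625315090806, 'extrinsics': [[-0.055, -0.747, 0.663, 1.243], [0.998, -0.046, 0.031, 0.083], [0.007, 0.664, 0.748, 0.931], [0.0, 0.0, 0.0, 1.0]]}
top {'fx': 377.27204034187565, 'fy': 377.27204034187565, 'cx': 257.5907992730667, 'cy': 194.21109071922126, 'extrinsics': [[-0.027, 0.997, -0.072, 0.426], [-1.0, -0.028, -0.012, 0.052], [-0.014, 0.072, 0.997, 1.178], [0.0, 0.0, 0.0, 1.0]]}
{'clock': 0.1, 'joint_pos': array([-1.32559328,  0.33281734, -0.064735  ,  1.46086604,  0.02155927,
        1.34992357, -0.08847379]), 'joint_velocities': array([-0.00037516, -0.00097461, -0.0006117 , -0.00215659, -0.00065238,
       -0.00106079,  0.0004032 ]), 'tau': array([ 1.13784172e-03, -6.26755214e+01,  4.90596006e-02, -3.92419875e+01,
        1.63656764e-02,  7.01047189e-03,  3.50041591e-05]), 'position': array([0.16526126, 0.60239159, 0.23058601]), 'ee_rot': array([ 1.33467156e-01,  9.91053017e-01, -6.55357605e-04, -8.33141629e-05]), 'ft_force': array([0.47239426, 0.15722918, 0.21157694]), 'torque': array([ 0.0274407 ,  0.01912938, -0.00233402]), 'grasp_force': 0.0, 'grip_width': 0.9998085250023918}
```

View pics/scene0.png

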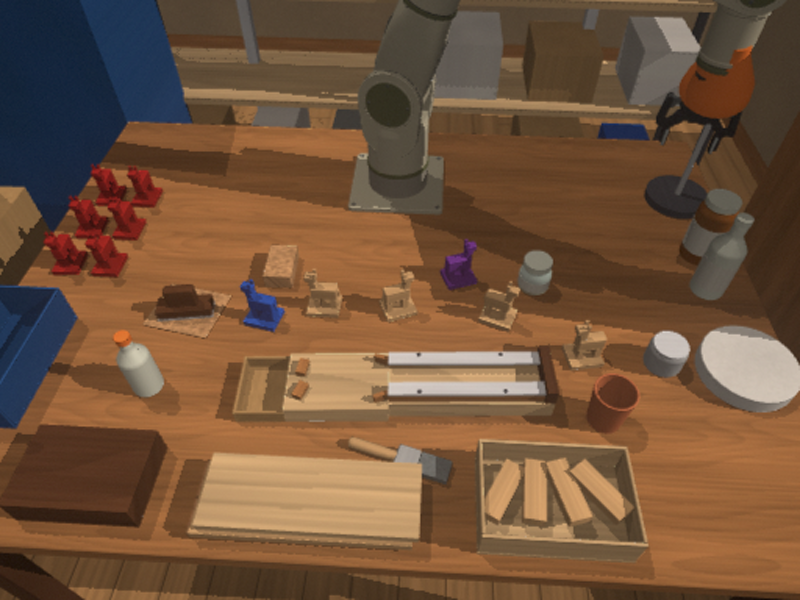

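View pics/top0.png

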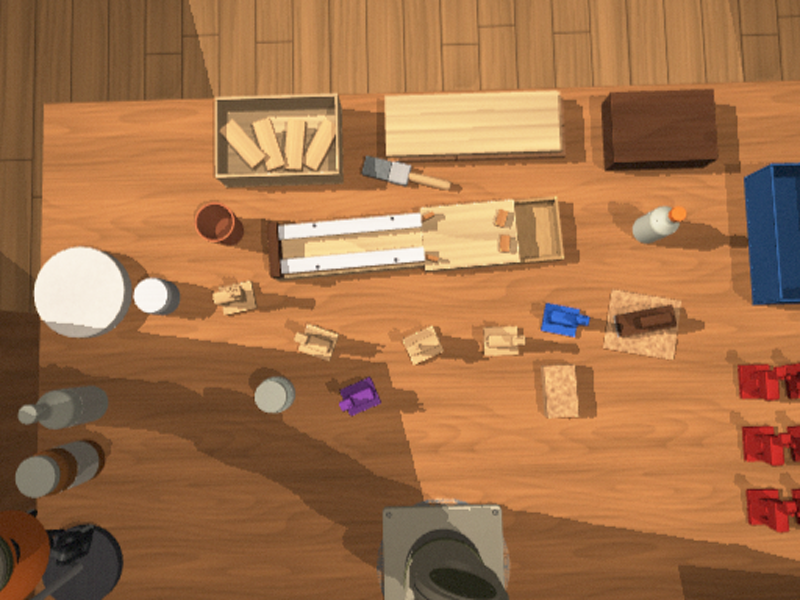

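The scene view (800x600) shows four plain wooden horses at (323,295), (398,295), (499,303) and (586,345). The look-alikes are blue (262,307), purple (459,266) and red (far left). There are two chips at (300,367) and (299,390), and the scraper is on its mat at (185,300). In the top view the rack's stop is at the left (275,248) and its tray at the right (540,230). Next, enlarged crops to measure.

```bash
python3 - <<'E'
import cv2
a=cv2.imread("pics/raw_top0.png"); 
c=a[115:275,128:448]; cv2.imwrite("pics/crop_top.png",cv2.resize(c,(800,400),interpolation=cv2.INTER_CUBIC))
a=cv2.imread("pics/raw_scene0.png"); 
c=a[150:280,85:405]; cv2.imwrite("pics/crop_sc.png",cv2.resize(c,(800,325),interpolation=cv2.INTER_CUBIC))
E
```

```text
(no output)
```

View pics/crop_top.png

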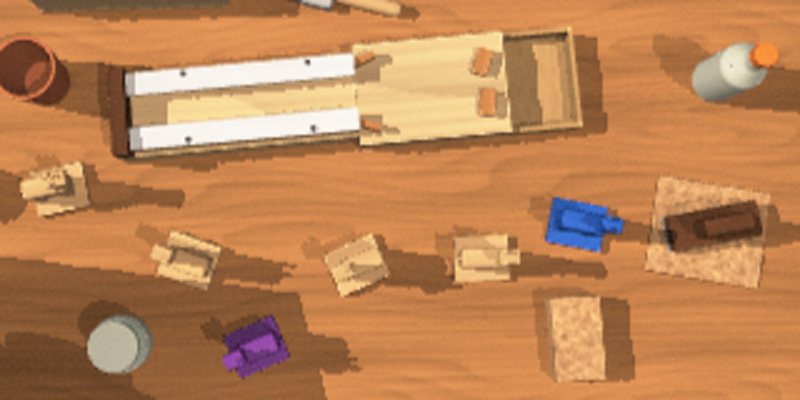

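View pics/crop_sc.png

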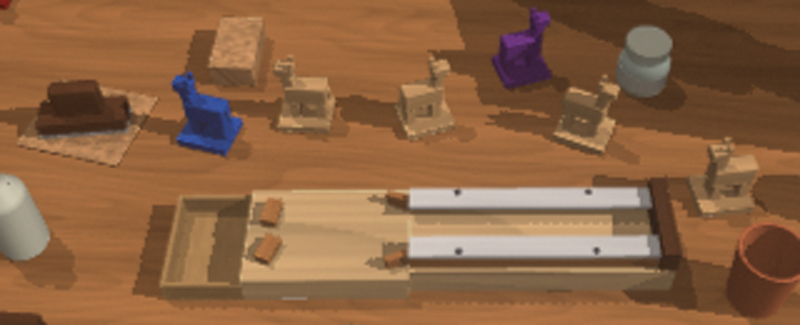

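The crops confirm it: the four plain horses are at top-crop (57,190), (187,260), (357,265) and (485,258). The blue one (583,225) and purple one (255,345) are not meant. Now the numbers.

```bash
cat > m.py <<'E'
from h import *
def comps(mask,amin):
    n,l,s,ce=cv2.connectedComponentsWithStats(mask.astype(np.uint8)); return [(l==i,s[i],ce[i]) for i in range(1,n) if s[i][4]>=amin]
def rectplane(c,m,z):
    cn,_=cv2.findContours(m.astype(np.uint8),cv2.RETR_EXTERNAL,cv2.CHAIN_APPROX_NONE)
    p=max(cn,key=len)[:,0]; w=np.array([onplane(c,u,v,z)[:2] for u,v in p]); return cv2.minAreaRect((w*1000).astype(np.float32)),w
if __name__=="__main__":
    for n,z in(("top",1),("scene",1)):
        c=camera(n); im=c["img"]; h=cv2.cvtColor(im,cv2.COLOR_RGB2HSV).astype(int); H,S,V=h[...,0],h[...,1],h[...,2]
        print(n)
        for nm,mk,z,a in(("lip",(S<40)&(V>185),.063,300),("chip",(H<14)&(S>130)&(V>150),.052,20),("dark",(V<95)&(S>90),.071,40)):
            for m,s,ce in comps(mk,a):
                if s[4]>3000: continue
                print(nm,s.tolist(),np.round(ce,1), [np.round(t,0) for t in rectplane(c,m,z)[0]])
        if n=="top":
            # pale horse mask
            mk=(H>=12)&(H<25)&(S<135)&(V>110)
            for m,s,ce in comps(mk,150):
                print("pale",s.tolist(),np.round(ce,1),[np.round(t,0) for t in rectplane(c,m,.012)[0]])
            for q in [(355,44),(360,146),(503,33),(512,133),(568,27),(580,124),(659,178),(770,191),(646,269),(757,287)]:
                print(q,np.round(onplane(c,128+q[0]/2.5,115+q[1]/2.5,.04 if q[0]<515 else (.03 if q[0]<600 else .004)),3))
            v=im[190:250,128:330]; 
            for cx,cy in [(57,190),(187,260),(357,265),(485,258),(400,215)]: print(h[int(115+cy/2.5),int(128+cx/2.5)])
E
python3 m.py
```

```text
top
lip [179, 137, 91, 16, 737] [224.2 144.4] [array([659., 162.]), array([ 26., 270.]), np.float64(4.0)]
lip [22, 159, 57, 51, 2348] [ 50.5 184.6] [array([558., 683.]), array([171., 148.]), np.float64(81.0)]
lip [181, 158, 91, 17, 765] [226. 166.] [array([593., 158.]), array([ 26., 270.]), np.float64(4.0)]
lip [86, 178, 21, 22, 362] [ 96.  188.7] [array([537., 547.]), array([63., 61.]), np.float64(44.0)]
chip [217, 59, 39, 13, 305] [233.   64.9] [array([907., 121.]), array([117.,  38.]), np.float64(88.0)]
chip [317, 134, 7, 11, 40] [320.3 139.1] [array([ 670., -128.]), array([17., 30.]), np.float64(77.0)]
chip [138, 140, 8, 10, 45] [141.5 144. ] [array([670., 414.]), array([15., 33.]), np.float64(56.0)]
chip [320, 151, 6, 10, 35] [322.1 154.9] [array([ 619., -132.]), array([15., 28.]), np.float64(81.0)]
chip [500, 274, 12, 13, 66] [505.1 278.7] [array([ 241., -651.]), array([23., 42.]), np.float64(46.0)]
chip [503, 322, 7, 6, 33] [505.8 324.2] [array([ 109., -643.]), array([17., 14.]), np.float64(89.0)]
chip [0, 375, 8, 9, 29] [  3.3 380.1] [array([-15., 821.]), array([15., 26.]), n
[... 9334 characters left out ...]
 11, 15, 101] [438.7 239.7] [array([612., 553.]), array([25., 48.]), np.float64(53.0)]
dark [383, 241, 24, 20, 336] [395.4 251.2] [array([659., 425.]), array([54., 61.]), np.float64(37.0)]
dark [374, 250, 24, 27, 301] [383.6 265.4] [array([700., 382.]), array([60., 61.]), np.float64(47.0)]
dark [304, 288, 4, 62, 128] [305.4 321.1] [array([858., 176.]), array([150.,   6.]), np.float64(0.0)]
dark [370, 290, 42, 57, 492] [397.9 320.6] [array([844., 373.]), array([139.,  80.]), np.float64(1.0)]
dark [269, 296, 23, 51, 340] [275.1 323. ] [array([866., 107.]), array([ 45., 131.]), np.float64(75.0)]
dark [350, 302, 15, 34, 60] [357.2 319.7] [array([854., 297.]), array([83.,  5.]), np.float64(17.0)]
```

```bash
python3 - <<'E'
import cv2,numpy as np
T=cv2.imread("pics/raw_top0.png");S=cv2.imread("pics/raw_scene0.png")
def t(a,x,y):return cv2.resize(a[y:y+40,x:x+40],(200,200),interpolation=cv2.INTER_CUBIC)
r1=[t(T,130,170),t(T,183,198),t(T,251,200),t(T,303,198)]
r2=[t(S,355,200),t(S,300,175),t(S,237,165),t(S,187,165)]
def w(a,x,y):return cv2.resize(a[y:y+40,x:x+60],(300,200),interpolation=cv2.INTER_CUBIC)
r3=[w(T,385,184),w(S,90,172),cv2.resize(T[125:165,305:345],(200,200),interpolation=cv2.INTER_CUBIC)]
cv2.imwrite("pics/tiles.png",np.vstack([np.hstack(r1),np.hstack(r2),np.hstack(r3)]))
E
```

```text
(no output)
```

View pics/tiles.png

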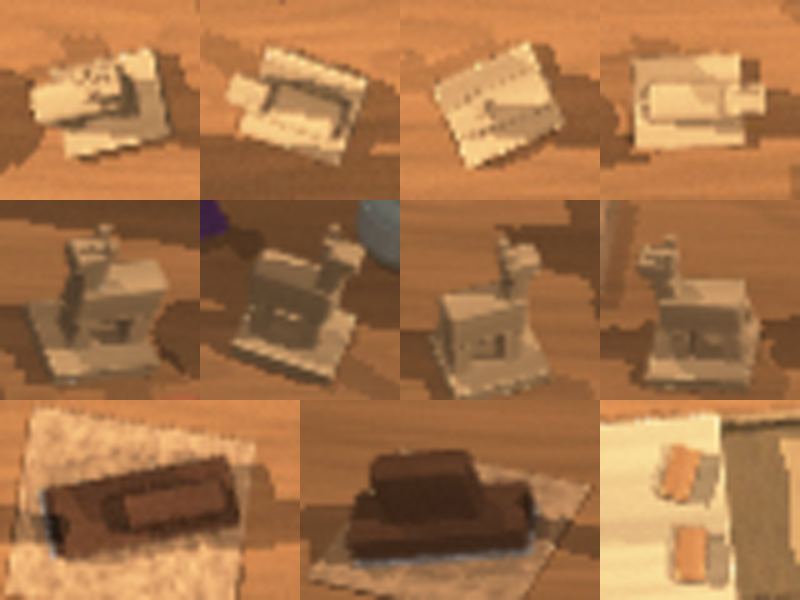

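```bash
python3 - <<'E'
from h import *
t=camera("top");s=camera("scene")
def pts(P,ox,oy,z): return np.array([onplane(t,ox+x/5-.4,oy+y/5-.4,z)[:2] for x,y in P])
Hs={"A":([(152,48),(172,135),(70,158)],130,170,355,200),"B":([(167,75),(140,163),(38,135),(68,47)],183,198,300,175),"C":([(128,42),(163,115),(70,165),(35,95)],251,200,237,165),"D":([(145,55),(145,147),(35,148),(35,55)],303,198,187,165)}
for k,(P,ox,oy,sx,sy) in Hs.items():
    w=pts(P,ox,oy,.012); c=(w[0]+w[2])/2; d=w[1]-w[2]; yaw=np.degrees(np.arctan2(d[1],d[0]))
    print(k,np.round(c,3),"yaw",round(yaw,1),"sides",np.round([np.linalg.norm(w[1]-w[2]),np.linalg.norm(w[0]-w[1])],3))
    for g in(0,180):
        a=np.radians(yaw+g); h=[c[0]+.025*np.cos(a),c[1]+.025*np.sin(a),.089]
        u=proj(t,h);v=proj(s,h); print("  ",round(yaw+g),"top tile",np.round((np.array(u)+.4-[ox,oy])*5),"scene tile",np.round((np.array(v)+.4-[sx,sy])*5))
for P,z in(([(45,90),(225,58),(240,120),(60,155)],.026),([(122,95),(222,80),(228,112),(130,130)],.071)):
    w=pts(P,385,184,z);d=(w[1]-w[0]+w[2]-w[3]);print("scr",w.mean(0).round(3),np.degrees(np.arctan2(d[1],d[0])).round(1),np.linalg.norm(d)/2)
o=get_obs();print(o["clock"],o["position"],R.from_quat(o["ee_rot"]).as_matrix().round(4))
# rack angle
from m import comps
import m
hsv=cv2.cvtColor(t["img"],cv2.COLOR_RGB2HSV).astype(int);mk=(hsv[...,1]<40)&(hsv[...,2]>185);mk[:,:170]=0;mk[200:]=0;mk[:130]=0
for mm,st,ce in comps(mk,300):
    ys,xs=np.nonzero(mm);w=np.array([onplane(t,u,v,.063)[:2] for u,v in zip(xs,ys)]);v=np.linalg.svd(w-w.mean(0),full_matrices=False)[2][0];print(w.mean(0),np.degrees(np.arctan2(v[1],v[0]))%180)
E
```

```text
A [0.532 0.395] yaw -78.9 sides [0.065 0.056]
   -79 top tile [114.  83.] scene tile [78. 58.]
   101 top tile [ 30. 101.] scene tile [161.  49.]
B [0.439 0.236] yaw -106.8 sides [0.066 0.057]
   -107 top tile [123. 115.] scene tile [71. 39.]
   73 top tile [40. 93.] scene tile [151.  60.]
C [0.429 0.028] yaw -63.4 sides [0.065 0.05 ]
   -63 top tile [140.  82.] scene tile [51. 83.]
   117 top tile [ 63. 124.] scene tile [126.  60.]
D [ 0.432 -0.126] yaw -91.0 sides [0.067 0.057]
   -91 top tile [154. 100.] scene tile [50. 62.]
   89 top tile [ 67. 101.] scene tile [130.  66.]
scr [ 0.464 -0.406] -81.0 0.11122288408011866
scr [ 0.463 -0.407] -82.1 0.058542933605344516
0.3 [0.16535024 0.60261275 0.23106604] [[-9.643e-01  2.646e-01 -1.000e-04]
 [ 2.646e-01  9.643e-01 -4.000e-04]
 [ 0.000e+00 -4.000e-04 -1.000e+00]]
[0.65884243 0.16071153] 93.48401520686693
[0.59342531 0.15719828] 93.47185756564552
```

Measured:

| Item | World position (m) | Yaw (deg) |
|---|---|---|
| Rack origin | (.631, .078) | 93.5 |
| Horse A | (.532, .395) | -79 |
| Horse B | (.439, .236) | 73 |
| Horse C | (.429, .028) | 117 |
| Horse D | (.432, -.126) | -91 |
| Scraper | (.4635, -.4065) | long side at -81 |

The chips are at rack x ≈ -0.21, y ±0.025. First I'll plan the scraper pick.

```bash
cat > plan.py <<'E'
from h import *
O=np.array([.631,.078]);TH=np.radians(93.5)
def W(x,y): c,s=np.cos(TH),np.sin(TH); return O[0]+c*x-s*y, O[1]+s*x+c*y
def plan(*T,start=None):
    """targets (x,y,z,yaw of tool y deg, tool down): prints tool shift mm, tool-z turn deg"""
    if start is None:
        o=get_obs();m=R.from_quat(o["ee_rot"]).as_matrix();p=np.array(o["position"]);yaw=np.degrees(np.arctan2(m[1,1],m[0,1]))
        print("t",round(o["clock"],1),"p",p.round(4),"yaw",round(yaw,2),"tilt",m[:2,2].round(4),"F",np.round(o["ft_force"],1),"w",round(o["grip_width"],3),"j7",round(o["joint_pos"][6],2))
    else: p=np.array(start[:3]);yaw=start[3]
    for x,y,z,a in T:
        d=np.array([x,y,z])-p;r=np.radians(yaw);ty=np.array([np.cos(r),np.sin(r)]);tx=np.array([-ty[1],ty[0]])*1
        tx=np.cross([ty[0],ty[1],0],[0,0,-1])[:2]
        print(" ->",np.round([x,y,z,a],3),"shift mm",np.round([d[:2]@tx*1000,d[:2]@ty*1000,-d[2]*1000],1),"turn",round(-(a-yaw),1))
        p=np.array([x,y,z]);yaw=a
E
python3 - <<'E'
from plan import *
plan((.5,.3,.28,40),(.5,-.1,.28,9),(.4635,-.4065,.15,9),(.4635,-.4065,.038,9))
E
```

```text
t 0.3 p [0.1654 0.6026 0.2311] yaw 74.65 tilt [-0.0001 -0.0004] F [-0.1 -0.8 -0.2] w 1.002 j7 -0.09
 -> [ 0.5   0.3   0.28 40.  ] shift mm [-402.8 -203.3  -48.9] turn 34.7
 -> [ 0.5  -0.1   0.28  9.  ] shift mm [-306.4 -257.1   -0. ] turn 31
 -> [ 0.464 -0.406  0.15   9.   ] shift mm [-297.  -84.  130.] turn 0
 -> [ 0.464 -0.406  0.038  9.   ] shift mm [  0.   0. 112.] turn 0
```

>>> carry_out(
  motion=[
    {"xyz": [-0.403, -0.203, -0.049], "angular": [0, 0, 34.7]},
    {"xyz": [-0.403, -0.203, -0.049], "angular": [0, 0, 34.7]},
    {"xyz": [-0.403, -0.203, -0.049], "angular": [0, 0, 34.7]},
    {"xyz": [-0.403, -0.203, -0.049], "angular": [0, 0, 34.7]},
    {"xyz": [-0.403, -0.203, -0.049], "angular": [0, 0, 34.7]},
    {"xyz": [-0.403, -0.203, -0.049], "angular": [0, 0, 34.7]},
    {"xyz": [-0.403, -0.203, -0.049], "angular": [0, 0, 34.7]},
    {"xyz": [-0.403, -0.203, -0.049], "angular": [0, 0, 34.7]},
    {"xyz": [-0.403, -0.203, -0.049], "angular": [0, 0, 34.7]},
    {"xyz": [-0.403, -0.203, -0.049], "angular": [0, 0, 34.7]},
    {"xyz": [-0.403, -0.203, -0.049], "angular": [0, 0, 34.7]},
    {"xyz": [-0.403, -0.203, -0.049], "angular": [0, 0, 34.7]},
  ],
  hand=1,
  grip_force=60,
)

```text
clock: 1.5
position: [0.4995, 0.3013, 0.2801]
ee_rot: [0.422, 0.906, 0.0, -0.0]
ft_force: [0.6, 1.3, 0.2]
grip_width: 1.002
grasp_force: 0.0
```

>>> carry_out(
  motion=[
    {"xyz": [-0.306, -0.257, 0], "angular": [0, 0, 31]},
    {"xyz": [-0.306, -0.257, 0], "angular": [0, 0, 31]},
    {"xyz": [-0.306, -0.257, 0], "angular": [0, 0, 31]},
    {"xyz": [-0.306, -0.257, 0], "angular": [0, 0, 31]},
    {"xyz": [-0.306, -0.257, 0], "angular": [0, 0, 31]},
    {"xyz": [-0.306, -0.257, 0], "angular": [0, 0, 31]},
    {"xyz": [-0.306, -0.257, 0], "angular": [0, 0, 31]},
    {"xyz": [-0.306, -0.257, 0], "angular": [0, 0, 31]},
    {"xyz": [-0.306, -0.257, 0], "angular": [0, 0, 31]},
    {"xyz": [-0.306, -0.257, 0], "angular": [0, 0, 31]},
  ],
)

```text
clock: 2.5
position: [0.4997, -0.0987, 0.2802]
ee_rot: [0.65, 0.76, 0.0, -0.0]
ft_force: [0.3, 0.9, -0.7]
grip_width: 1.0
grasp_force: 0.0
```

```bash
python3 - <<'E'
from plan import *
plan((.4635,-.4065,.15,9),(.4635,-.4065,.037,9))
E
```

```text
t 2.5 p [ 0.4997 -0.0987  0.2802] yaw 8.96 tilt [0.     0.0007] F [ 0.3  0.9 -0.7] w 1.0 j7 0.29
 -> [ 0.464 -0.406  0.15   9.   ] shift mm [-298.4  -83.7  130.2] turn -0.0
 -> [ 0.464 -0.406  0.037  9.   ] shift mm [  0.   0. 113.] turn 0
```

>>> carry_out(
  motion=[
    {"xyz": [-0.298, -0.084, 0.13]},
    {"xyz": [-0.298, -0.084, 0.13]},
    {"xyz": [-0.298, -0.084, 0.13]},
    {"xyz": [-0.298, -0.084, 0.13]},
    {"xyz": [-0.298, -0.084, 0.13]},
    {"xyz": [-0.298, -0.084, 0.13]},
    {"xyz": [-0.298, -0.084, 0.13]},
    {"xyz": [-0.298, -0.084, 0.13]},
    {"xyz": [-0.298, -0.084, 0.13]},
  ],
)

```text
validation failed for argument at $.mo...
```

```bash
python3 - <<'E'
from plan import *
plan()
t=camera("top");s=camera("scene");a=t["img"][184:224,385:445];b=s["img"][165:215,85:160]
im=np.hstack([cv2.resize(a,(375,250)),cv2.resize(b,(375,250))]);cv2.imwrite("pics/scr1.png",cv2.cvtColor(im,cv2.COLOR_RGB2BGR))
E
```

```text
t 2.5 p [ 0.4997 -0.0987  0.2802] yaw 8.96 tilt [0.     0.0007] F [ 0.3  0.9 -0.7] w 1.0 j7 0.29
```

View pics/scr1.png

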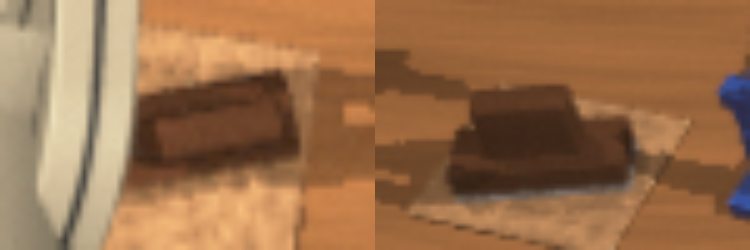

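The move was refused because "angular" is required in every row. The crop shows the scraper unmoved, with its grip at tile (155,120)–(280,95), so I'm going on.

>>> carry_out(
  motion=[
    {"xyz": [-0.298, -0.084, 0.13], "angular": [0, 0, 0]},
    {"xyz": [-0.298, -0.084, 0.13], "angular": [0, 0, 0]},
    {"xyz": [-0.298, -0.084, 0.13], "angular": [0, 0, 0]},
    {"xyz": [-0.298, -0.084, 0.13], "angular": [0, 0, 0]},
    {"xyz": [-0.298, -0.084, 0.13], "angular": [0, 0, 0]},
    {"xyz": [-0.298, -0.084, 0.13], "angular": [0, 0, 0]},
    {"xyz": [-0.298, -0.084, 0.13], "angular": [0, 0, 0]},
    {"xyz": [-0.298, -0.084, 0.13], "angular": [0, 0, 0]},
    {"xyz": [-0.298, -0.084, 0.13], "angular": [0, 0, 0]},
  ],
)

```text
clock: 3.5
position: [0.4639, -0.4055, 0.1493]
ee_rot: [0.649, 0.761, 0.0, -0.001]
ft_force: [0.8, -0.1, 0.4]
grip_width: 1.0
grasp_force: 0.0
```

>>> carry_out(
  motion=[
    {"xyz": [0, 0, 0.03], "angular": [0, 0, 0]},
    {"xyz": [0, 0, 0.06], "angular": [0, 0, 0]},
    {"xyz": [0, 0, 0.09], "angular": [0, 0, 0]},
    {"xyz": [0, 0, 0.113], "angular": [0, 0, 0]},
    {"xyz": [0, 0, 0.113], "angular": [0, 0, 0]},
  ],
)

```text
clock: 4.0
position: [0.4639, -0.4027, 0.0347]
ee_rot: [0.648, 0.761, 0.001, -0.002]
ft_force: [0.7, 0.4, 1.1]
grip_width: 0.998
grasp_force: 0.0
```

>>> carry_out(
  motion=[
    {"xyz": [0, 0, 0], "angular": [0, 0, 0]},
    {"xyz": [0, 0, 0], "angular": [0, 0, 0]},
    {"xyz": [0, 0, 0], "angular": [0, 0, 0]},
    {"xyz": [0, 0, 0], "angular": [0, 0, 0]},
    {"xyz": [0, 0, 0], "angular": [0, 0, 0]},
    {"xyz": [0, 0, 0], "angular": [0, 0, 0]},
    {"xyz": [0, 0, 0], "angular": [0, 0, 0]},
    {"xyz": [0, 0, 0], "angular": [0, 0, 0]},
  ],
  hand=0,
)

```text
clock: 4.8
position: [0.4637, -0.407, 0.0382]
ee_rot: [0.65, 0.76, 0.0, 0.001]
ft_force: [-0.6, 1.2, 7.6]
grip_width: 0.25
grasp_force: 60.2
```

>>> carry_out(
  motion=[
    {"xyz": [0, 0, -0.04], "angular": [0, 0, 0]},
    {"xyz": [0, 0, -0.08], "angular": [0, 0, 0]},
    {"xyz": [0, 0, -0.1], "angular": [0, 0, 0]},
    {"xyz": [0, 0, -0.1], "angular": [0, 0, 0]},
  ],
)

```text
clock: 5.2
position: [0.4642, -0.4079, 0.1401]
ee_rot: [0.65, 0.76, 0.0, 0.002]
ft_force: [0.1, 0.2, -2.8]
grip_width: 0.246
grasp_force: 59.9
```

```bash
python3 - <<'E'
from plan import *
a=W(-.140,0);b=W(-.252,0)
plan((*a,.2,93.5),(*a,.079,93.5),(*a,.0735,93.5),(*b,.0735,93.5))
E
```

```text
t 5.2 p [ 0.4642 -0.4079  0.1401] yaw 8.94 tilt [ 0.004  -0.0023] F [ 0.1  0.2 -2.8] w 0.246 j7 1.07
 -> [ 6.40e-01 -6.20e-02  2.00e-01  9.35e+01] shift mm [314.7 227.  -59.9] turn -84.6
 -> [ 6.40e-01 -6.20e-02  7.90e-02  9.35e+01] shift mm [  0.   0. 121.] turn -0.0
 -> [ 6.40e-01 -6.20e-02  7.40e-02  9.35e+01] shift mm [0.  0.  5.5] turn -0.0
 -> [ 6.46e-01 -1.74e-01  7.40e-02  9.35e+01] shift mm [  -0. -112.   -0.] turn -0.0
```

>>> carry_out(
  motion=[
    {"xyz": [0, 0, -0.05], "angular": [0, 0, 0]},
    {"xyz": [0.06, 0.04, -0.06], "angular": [0, 0, -8.5]},
    {"xyz": [0.1, 0.07, -0.06], "angular": [0, 0, -17]},
    {"xyz": [0.14, 0.1, -0.06], "angular": [0, 0, -25.5]},
    {"xyz": [0.18, 0.13, -0.06], "angular": [0, 0, -34]},
    {"xyz": [0.22, 0.16, -0.06], "angular": [0, 0, -42.5]},
    {"xyz": [0.26, 0.19, -0.06], "angular": [0, 0, -51]},
    {"xyz": [0.3, 0.215, -0.06], "angular": [0, 0, -59.5]},
    {"xyz": [0.3147, 0.227, -0.06], "angular": [0, 0, -68]},
    {"xyz": [0.3147, 0.227, -0.06], "angular": [0, 0, -76.5]},
    {"xyz": [0.3147, 0.227, -0.06], "angular": [0, 0, -84.6]},
    {"xyz": [0.3147, 0.227, -0.06], "angular": [0, 0, -84.6]},
  ],
)

```text
clock: 6.4
position: [0.6378, -0.0602, 0.1953]
ee_rot: [-0.032, 0.999, 0.0, -0.001]
ft_force: [-0.2, 0.3, -2.2]
grip_width: 0.252
grasp_force: 60.1
```

```bash
python3 - <<'E'
from plan import *
a=W(-.140,0);b=W(-.252,0)
plan((*a,.08,93.5),(*a,.0735,93.5),(*b,.0735,93.5))
c=camera("top");im=c["img"][110:190,270:390];cv2.imwrite("pics/t2.png",cv2.cvtColor(cv2.resize(im,(720,480),interpolation=cv2.INTER_CUBIC),cv2.COLOR_RGB2BGR))
E
```

```text
t 6.4 p [ 0.6378 -0.0602  0.1953] yaw 93.71 tilt [-0.0027  0.0003] F [-0.2  0.3 -2.2] w 0.252 j7 1.78
 -> [ 6.40e-01 -6.20e-02  8.00e-02  9.35e+01] shift mm [ -1.7  -1.6 115.3] turn 0.2
 -> [ 6.40e-01 -6.20e-02  7.40e-02  9.35e+01] shift mm [0.  0.  6.5] turn -0.0
 -> [ 6.46e-01 -1.74e-01  7.40e-02  9.35e+01] shift mm [  -0. -112.   -0.] turn -0.0
```

View pics/t2.png

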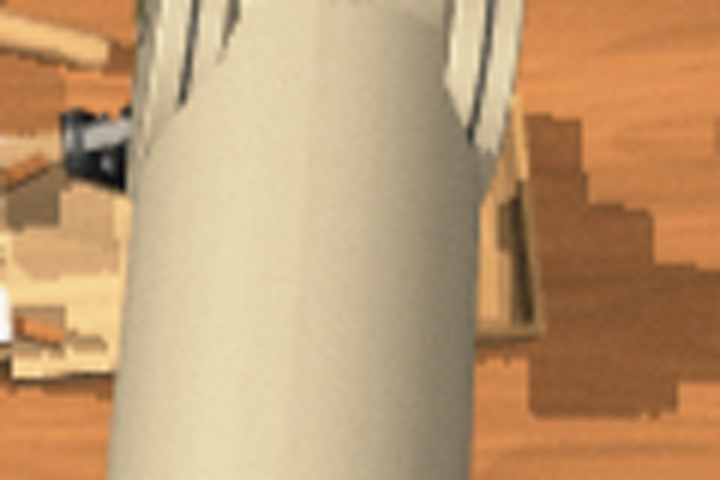

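The arm hides the apron from the top camera here, so I'm lowering by force feedback.

>>> carry_out(
  motion=[
    {"xyz": [0, -0.001, 0.04], "angular": [0, 0, 0]},
    {"xyz": [-0.001, -0.002, 0.08], "angular": [0, 0, 0]},
    {"xyz": [-0.002, -0.002, 0.108], "angular": [0, 0, 0]},
    {"xyz": [-0.002, -0.002, 0.113], "angular": [0, 0, 0]},
    {"xyz": [-0.002, -0.002, 0.117], "angular": [0, 0, 0]},
    {"xyz": [-0.002, -0.002, 0.12], "angular": [0, 0, 0]},
    {"xyz": [-0.002, -0.002, 0.121], "angular": [0, 0, 0]},
    {"xyz": [-0.002, -0.002, 0.121], "angular": [0, 0, 0]},
  ],
)

```text
clock: 7.25
position: [0.6412, -0.0624, 0.0774]
ee_rot: [-0.031, 1.0, 0.0, 0.001]
ft_force: [-0.5, -0.4, -3.0]
grip_width: 0.246
grasp_force: 59.9
```

>>> carry_out(
  motion=[
    {"xyz": [0, 0, 0.002], "angular": [0, 0, 0]},
    {"xyz": [0, 0, 0.004], "angular": [0, 0, 0]},
    {"xyz": [0, 0, 0.0055], "angular": [0, 0, 0]},
    {"xyz": [0, 0, 0.0055], "angular": [0, 0, 0]},
    {"xyz": [0, 0, 0.0055], "angular": [0, 0, 0]},
  ],
)

```text
clock: 7.75
position: [0.6412, -0.0623, 0.0741]
ee_rot: [-0.031, 1.0, 0.001, 0.001]
ft_force: [-12.3, 2.8, 24.0]
grip_width: 0.245
grasp_force: 63.9
```

>>> carry_out(
  motion=[
    {"xyz": [0, -0.002, -0.0012], "angular": [0, 0, 0]},
    {"xyz": [0, -0.01, -0.0012], "angular": [0, 0, 0]},
    {"xyz": [0, -0.02, -0.0012], "angular": [0, 0, 0]},
    {"xyz": [0, -0.03, -0.0012], "angular": [0, 0, 0]},
    {"xyz": [0, -0.04, -0.0012], "angular": [0, 0, 0]},
    {"xyz": [0, -0.05, -0.0012], "angular": [0, 0, 0]},
    {"xyz": [0, -0.06, -0.0012], "angular": [0, 0, 0]},
    {"xyz": [0, -0.07, -0.0012], "angular": [0, 0, 0]},
    {"xyz": [0, -0.08, -0.0012], "angular": [0, 0, 0]},
    {"xyz": [0, -0.088, -0.0012], "angular": [0, 0, 0]},
  ],
)

```text
clock: 8.75
position: [0.6479, -0.1491, 0.0742]
ee_rot: [-0.032, 0.999, 0.001, 0.002]
ft_force: [0.3, 5.4, 10.1]
grip_width: 0.253
grasp_force: 61.8
```

>>> carry_out(
  motion=[
    {"xyz": [0, -0.008, 0], "angular": [0, 0, 0]},
    {"xyz": [0, -0.016, 0], "angular": [0, 0, 0]},
    {"xyz": [0, -0.023, 0], "angular": [0, 0, 0]},
    {"xyz": [0, -0.025, 0], "angular": [0, 0, 0]},
    {"xyz": [0, -0.025, 0], "angular": [0, 0, 0]},
    {"xyz": [0, -0.025, 0], "angular": [0, 0, 0]},
  ],
)

```text
clock: 9.35
position: [0.6492, -0.1744, 0.0742]
ee_rot: [-0.031, 1.0, 0.0, 0.002]
ft_force: [-1.0, 3.5, 9.6]
grip_width: 0.254
grasp_force: 61.8
```

```bash
python3 - <<'E'
from plan import *
plan()
c=camera("scene");im=c["img"][205:285,130:250];cv2.imwrite("pics/t3.png",cv2.cvtColor(cv2.resize(im,(720,480),interpolation=cv2.INTER_CUBIC),cv2.COLOR_RGB2BGR))
E
```

```text
t 9.3 p [ 0.6492 -0.1744  0.0742] yaw 93.58 tilt [0.0037 0.001 ] F [-1.   3.5  9.6] w 0.254 j7 2.0
```

View pics/t3.png

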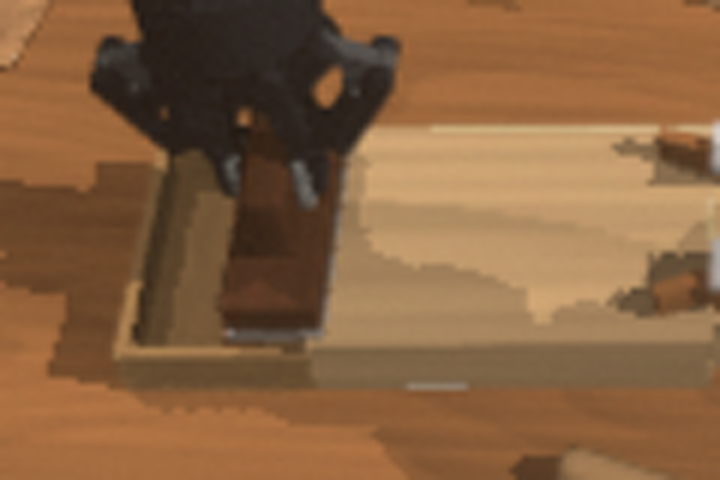

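The scraper stands over the tray edge and the apron is clean. The chips are hidden under its overhang, so I'm lifting it to look.

>>> carry_out(
  motion=[
    {"xyz": [0, 0, -0.02], "angular": [0, 0, 0]},
    {"xyz": [0, 0, -0.06], "angular": [0, 0, 0]},
    {"xyz": [0, 0.02, -0.1], "angular": [0, 0, 0]},
    {"xyz": [0, 0.06, -0.14], "angular": [0, 0, 0]},
    {"xyz": [0, 0.1, -0.15], "angular": [0, 0, 0]},
    {"xyz": [0, 0.12, -0.15], "angular": [0, 0, 0]},
    {"xyz": [0, 0.12, -0.15], "angular": [0, 0, 0]},
  ],
)

```text
clock: 10.1
position: [0.6406, -0.0502, 0.2227]
ee_rot: [-0.034, 0.999, 0.001, 0.001]
ft_force: [0.3, 0.3, -2.9]
grip_width: 0.252
grasp_force: 60.1
```

```bash
python3 - <<'E'
from plan import *
plan((.463,-.405,.224,9),(.463,-.405,.045,9))
c=camera("scene");im=c["img"][205:285,130:250];cv2.imwrite("pics/t4.png",cv2.cvtColor(cv2.resize(im,(720,480),interpolation=cv2.INTER_CUBIC),cv2.COLOR_RGB2BGR))
E
```

```text
t 10.1 p [ 0.6406 -0.0502  0.2227] yaw 93.91 tilt [0.0013 0.0026] F [ 0.3  0.3 -2.9] w 0.252 j7 1.76
 -> [ 0.463 -0.405  0.224  9.   ] shift mm [ 201.4 -341.8   -1.3] turn 84.9
 -> [ 0.463 -0.405  0.045  9.   ] shift mm [  0.   0. 179.] turn 0
```

View pics/t4.png

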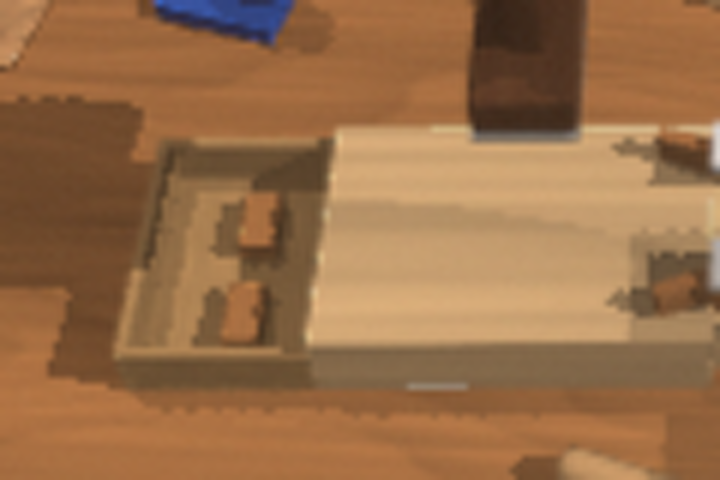

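Both chips lie in the tray, at crop (260,220) and (243,312). Next, the scraper goes back to its mat.

>>> carry_out(
  motion=[
    {"xyz": [0.02, -0.034, 0], "angular": [0, 0, 8.5]},
    {"xyz": [0.04, -0.068, 0], "angular": [0, 0, 17]},
    {"xyz": [0.06, -0.102, 0], "angular": [0, 0, 25.5]},
    {"xyz": [0.08, -0.136, 0], "angular": [0, 0, 34]},
    {"xyz": [0.1, -0.17, 0], "angular": [0, 0, 42.5]},
    {"xyz": [0.12, -0.204, 0], "angular": [0, 0, 51]},
    {"xyz": [0.14, -0.238, 0], "angular": [0, 0, 59.5]},
    {"xyz": [0.16, -0.272, 0], "angular": [0, 0, 68]},
    {"xyz": [0.18, -0.306, 0], "angular": [0, 0, 76.5]},
    {"xyz": [0.201, -0.342, 0], "angular": [0, 0, 84.9]},
    {"xyz": [0.201, -0.342, 0], "angular": [0, 0, 84.9]},
    {"xyz": [0.201, -0.342, 0], "angular": [0, 0, 84.9]},
  ],
)

```text
clock: 11.35
position: [0.4587, -0.4114, 0.2218]
ee_rot: [0.653, 0.757, -0.001, -0.0]
ft_force: [0.3, 0.3, -2.3]
grip_width: 0.25
grasp_force: 60.1
```

```bash
python3 - <<'E'
from plan import *
plan((.463,-.405,.042,9))
E
```

```text
t 11.3 p [ 0.4587 -0.4114  0.2218] yaw 8.42 tilt [-0.0009 -0.0006] F [ 0.3  0.3 -2.3] w 0.25 j7 1.03
 -> [ 0.463 -0.405  0.042  9.   ] shift mm [  5.7   5.2 179.8] turn -0.6
```

>>> carry_out(
  motion=[
    {"xyz": [0.002, 0.002, 0.045], "angular": [0, 0, 0]},
    {"xyz": [0.003, 0.003, 0.09], "angular": [0, 0, 0]},
    {"xyz": [0.005, 0.005, 0.135], "angular": [0, 0, 0]},
    {"xyz": [0.005, 0.005, 0.165], "angular": [0, 0, 0]},
    {"xyz": [0.005, 0.005, 0.175], "angular": [0, 0, 0]},
    {"xyz": [0.005, 0.005, 0.18], "angular": [0, 0, 0]},
    {"xyz": [0.005, 0.005, 0.18], "angular": [0, 0, 0]},
    {"xyz": [0.005, 0.005, 0.18], "angular": [0, 0, 0]},
  ],
)

```text
clock: 12.15
position: [0.4658, -0.4043, 0.0437]
ee_rot: [0.652, 0.758, 0.0, 0.001]
ft_force: [-0.5, -0.6, -2.5]
grip_width: 0.251
grasp_force: 59.9
```

>>> carry_out(
  motion=[
    {"xyz": [0, 0, 0.002], "angular": [0, 0, 0]},
    {"xyz": [0, 0, 0.003], "angular": [0, 0, 0]},
    {"xyz": [0, 0, 0.004], "angular": [0, 0, 0]},
    {"xyz": [0, 0, 0.004], "angular": [0, 0, 0]},
  ],
)

```text
clock: 12.55
position: [0.4652, -0.4035, 0.0382]
ee_rot: [0.652, 0.759, 0.0, 0.0]
ft_force: [-0.0, 0.0, -0.9]
grip_width: 0.252
grasp_force: 60.4
```

>>> carry_out(
  motion=[
    {"xyz": [0, 0, 0.0005], "angular": [0, 0, 0]},
    {"xyz": [0, 0, 0.0005], "angular": [0, 0, 0]},
    {"xyz": [0, 0, 0.0005], "angular": [0, 0, 0]},
    {"xyz": [0, 0, 0.0005], "angular": [0, 0, 0]},
    {"xyz": [0, 0, 0.0005], "angular": [0, 0, 0]},
  ],
  hand=1,
)

```text
clock: 13.05
position: [0.465, -0.4035, 0.0375]
ee_rot: [0.652, 0.758, 0.0, -0.0]
ft_force: [0.8, 0.1, 0.2]
grip_width: 1.001
grasp_force: 0.0
```

>>> carry_out(
  motion=[
    {"xyz": [0, 0, -0.04], "angular": [0, 0, 0]},
    {"xyz": [0, 0, -0.08], "angular": [0, 0, 0]},
    {"xyz": [0, 0, -0.13], "angular": [0, 0, 0]},
    {"xyz": [0, 0, -0.18], "angular": [0, 0, 0]},
    {"xyz": [0, 0, -0.22], "angular": [0, 0, 0]},
    {"xyz": [0, 0, -0.22], "angular": [0, 0, 0]},
  ],
)

```text
clock: 13.65
position: [0.4662, -0.4055, 0.2634]
ee_rot: [0.652, 0.758, 0.001, 0.004]
ft_force: [-0.4, -0.5, -0.2]
grip_width: 0.998
grasp_force: 0.0
```

```bash
python3 - <<'E'
from plan import *
plan()
t=camera("top");s=camera("scene");save(t,"pics/raw_t5.png");save(s,"pics/raw_s5.png")
T=cv2.imread("pics/raw_t5.png");S=cv2.imread("pics/raw_s5.png")
a=cv2.resize(T[120:248,128:384],(800,400),interpolation=cv2.INTER_CUBIC)
b=cv2.resize(S[150:240,85:405],(800,200)[:2],interpolation=cv2.INTER_AREA)
cv2.imwrite("pics/v5.png",np.vstack([a,b]))
# differences from the start
A=cv2.imread("pics/raw_top0.png").astype(int);d=np.abs(A-T).max(2)>45
from m import comps
for m,st,ce in comps(d,25): print("diff",st.tolist())
E
```

```text
t 13.7 p [ 0.4662 -0.4055  0.2634] yaw 8.64 tilt [ 0.0074 -0.0046] F [-0.4 -0.5 -0.2] w 0.998 j7 1.01
diff [336, 134, 11, 12, 62]
diff [343, 151, 6, 11, 51]
diff [317, 165, 195, 219, 16570]
diff [279, 324, 42, 19, 551]
diff [325, 326, 54, 21, 756]
diff [29, 339, 12, 11, 50]
diff [0, 343, 9, 35, 217]
diff [263, 343, 47, 39, 546]
diff [7, 345, 6, 16, 44]
diff [304, 370, 19, 14, 150]
diff [492, 379, 20, 5, 51]
```

View pics/v5.png

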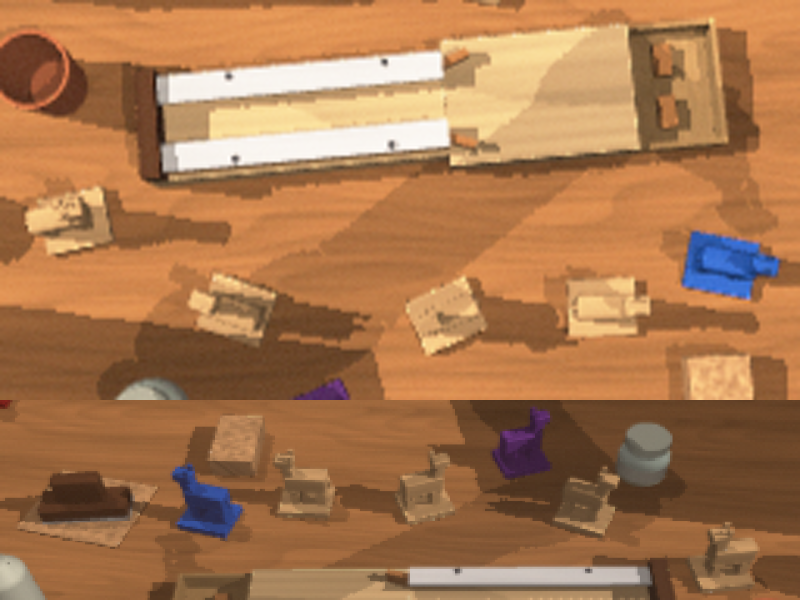

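All four horses and the scraper stand where expected: in the top crop they are at (70,220), (235,308), (447,315) and (606,306). I'm picking horse C.

```bash
cat >> plan.py <<'E'
def grip(hx,hy,yaw,back=.009): a=np.radians(yaw); return hx-back*np.cos(a),hy-back*np.sin(a)
E
python3 - <<'E'
from plan import *
g=grip(.429,.028,117)
a=W(-.159,0)
plan((*g,.18,27),(*g,.036,27))
plan((*a,.2,3.5),(*a,.078,3.5),start=(*g,.2,27))
E
```

```text
t 13.8 p [ 0.4651 -0.4037  0.2579] yaw 8.66 tilt [ 0.0014 -0.0004] F [-0.7  0.2 -1.3] w 1.002 j7 1.01
 -> [4.33e-01 2.00e-02 1.80e-01 2.70e+01] shift mm [423.7  32.1  77.9] turn -18.3
 -> [4.33e-01 2.00e-02 3.60e-02 2.70e+01] shift mm [  0.   0. 144.] turn 0
 -> [ 0.641 -0.081  0.2    3.5  ] shift mm [-184.   139.3   -0. ] turn 23.5
 -> [ 0.641 -0.081  0.078  3.5  ] shift mm [  0.   0. 122.] turn -0.0
```

>>> carry_out(
  motion=[
    {"xyz": [0.045, 0.003, 0], "angular": [0, 0, -4]},
    {"xyz": [0.09, 0.006, 0], "angular": [0, 0, -8]},
    {"xyz": [0.135, 0.01, 0], "angular": [0, 0, -12]},
    {"xyz": [0.18, 0.013, 0.01], "angular": [0, 0, -16]},
    {"xyz": [0.225, 0.017, 0.03], "angular": [0, 0, -18.3]},
    {"xyz": [0.27, 0.02, 0.04], "angular": [0, 0, -18.3]},
    {"xyz": [0.315, 0.024, 0.05], "angular": [0, 0, -18.3]},
    {"xyz": [0.36, 0.028, 0.06], "angular": [0, 0, -18.3]},
    {"xyz": [0.4, 0.03, 0.07], "angular": [0, 0, -18.3]},
    {"xyz": [0.424, 0.032, 0.078], "angular": [0, 0, -18.3]},
    {"xyz": [0.424, 0.032, 0.078], "angular": [0, 0, -18.3]},
  ],
)

```text
clock: 14.85
position: [0.4307, 0.0237, 0.177]
ee_rot: [0.52, 0.854, -0.001, -0.002]
ft_force: [0.4, 0.1, -0.2]
grip_width: 1.001
grasp_force: 0.0
```

```bash
python3 - <<'E'
from plan import *
g=grip(.429,.028,117)
plan((*g,.036,27))
E
```

```text
t 14.8 p [0.4307 0.0237 0.177 ] yaw 27.29 tilt [-0.0043 -0.0008] F [ 0.4  0.1 -0.2] w 1.001 j7 0.29
 -> [4.33e-01 2.00e-02 3.60e-02 2.70e+01] shift mm [ -4.4   0.4 141. ] turn 0.3
```

>>> carry_out(
  motion=[
    {"xyz": [-0.001, 0, 0.03], "angular": [0, 0, 0]},
    {"xyz": [-0.002, 0, 0.06], "angular": [0, 0, 0]},
    {"xyz": [-0.002, 0, 0.09], "angular": [0, 0, 0]},
    {"xyz": [-0.002, 0, 0.12], "angular": [0, 0, 0]},
    {"xyz": [-0.002, 0, 0.14], "angular": [0, 0, 0]},
    {"xyz": [-0.002, 0, 0.143], "angular": [0, 0, 0]},
    {"xyz": [-0.002, 0, 0.143], "angular": [0, 0, 0]},
  ],
)

```text
clock: 15.55
position: [0.433, 0.018, 0.036]
ee_rot: [0.523, 0.852, -0.001, -0.001]
ft_force: [-0.2, 0.1, -0.7]
grip_width: 1.004
grasp_force: 0.0
```

>>> carry_out(
  motion=[
    {"xyz": [0, 0, 0], "angular": [0, 0, 0]},
    {"xyz": [0, 0, 0], "angular": [0, 0, 0]},
    {"xyz": [0, 0, 0], "angular": [0, 0, 0]},
    {"xyz": [0, 0, 0], "angular": [0, 0, 0]},
    {"xyz": [0, 0, 0], "angular": [0, 0, 0]},
    {"xyz": [0, 0, 0], "angular": [0, 0, 0]},
    {"xyz": [0, 0, 0], "angular": [0, 0, 0]},
    {"xyz": [0, 0, 0], "angular": [0, 0, 0]},
  ],
  hand=0,
)

```text
clock: 16.35
position: [0.4342, 0.0188, 0.0371]
ee_rot: [0.523, 0.852, 0.0, 0.0]
ft_force: [-0.6, 0.1, 5.2]
grip_width: 0.276
grasp_force: 58.6
```

>>> carry_out(
  motion=[
    {"xyz": [0, 0, -0.04], "angular": [0, 0, 0]},
    {"xyz": [0, 0, -0.08], "angular": [0, 0, 0]},
    {"xyz": [0, 0, -0.12], "angular": [0, 0, 0]},
    {"xyz": [0, 0, -0.164], "angular": [0, 0, 0]},
    {"xyz": [0, 0, -0.164], "angular": [0, 0, 0]},
    {"xyz": [0, 0, -0.164], "angular": [0, 0, 0]},
  ],
)

```text
clock: 16.95
position: [0.4338, 0.0188, 0.2008]
ee_rot: [0.523, 0.852, 0.001, 0.0]
ft_force: [-0.0, 0.3, -2.5]
grip_width: 0.274
grasp_force: 59.2
```

```bash
python3 - <<'E'
from plan import *
a=W(-.159,0)
plan((*a,.2,3.5),(*a,.078,3.5))
E
```

```text
t 16.9 p [0.4338 0.0188 0.2008] yaw 26.97 tilt [0.0013 0.0009] F [-0.   0.3 -2.5] w 0.274 j7 0.28
 -> [ 0.641 -0.081  0.2    3.5  ] shift mm [-182.5  139.2    0.8] turn 23.5
 -> [ 0.641 -0.081  0.078  3.5  ] shift mm [  0.   0. 122.] turn -0.0
```

>>> carry_out(
  motion=[
    {"xyz": [-0.03, 0.024, 0], "angular": [0, 0, 4]},
    {"xyz": [-0.06, 0.048, 0], "angular": [0, 0, 8]},
    {"xyz": [-0.09, 0.07, 0], "angular": [0, 0, 12]},
    {"xyz": [-0.12, 0.093, 0], "angular": [0, 0, 16]},
    {"xyz": [-0.15, 0.116, 0], "angular": [0, 0, 20]},
    {"xyz": [-0.182, 0.139, 0], "angular": [0, 0, 23.5]},
    {"xyz": [-0.182, 0.139, 0.03], "angular": [0, 0, 23.5]},
    {"xyz": [-0.182, 0.139, 0.06], "angular": [0, 0, 23.5]},
    {"xyz": [-0.182, 0.139, 0.09], "angular": [0, 0, 23.5]},
    {"xyz": [-0.182, 0.139, 0.11], "angular": [0, 0, 23.5]},
    {"xyz": [-0.182, 0.139, 0.115], "angular": [0, 0, 23.5]},
    {"xyz": [-0.182, 0.139, 0.115], "angular": [0, 0, 23.5]},
  ],
)

```text
clock: 18.15
position: [0.6389, -0.0807, 0.0837]
ee_rot: [0.686, 0.728, -0.001, -0.001]
ft_force: [0.2, 0.2, -1.3]
grip_width: 0.273
grasp_force: 59.6
```

```bash
python3 - <<'E'
from plan import *
a=W(-.159,0);b=W(-.05,0)
plan((*a,.0785,3.5),(*b,.0785,3.5))
s=camera("scene");im=s["img"][190:270,150:270];save(s,"pics/raw_s6.png");cv2.imwrite("pics/v6.png",cv2.cvtColor(cv2.resize(im,(720,480),interpolation=cv2.INTER_CUBIC),cv2.COLOR_RGB2BGR))
E
```

```text
t 18.1 p [ 0.6389 -0.0807  0.0837] yaw 3.44 tilt [-0.0034 -0.0004] F [ 0.2  0.2 -1.3] w 0.273 j7 0.34
 -> [ 0.641 -0.081  0.078  3.5  ] shift mm [-0.2  1.8  5.2] turn -0.1
 -> [0.634 0.028 0.078 3.5  ] shift mm [109.  -0.  -0.] turn -0.0
```

View pics/v6.png

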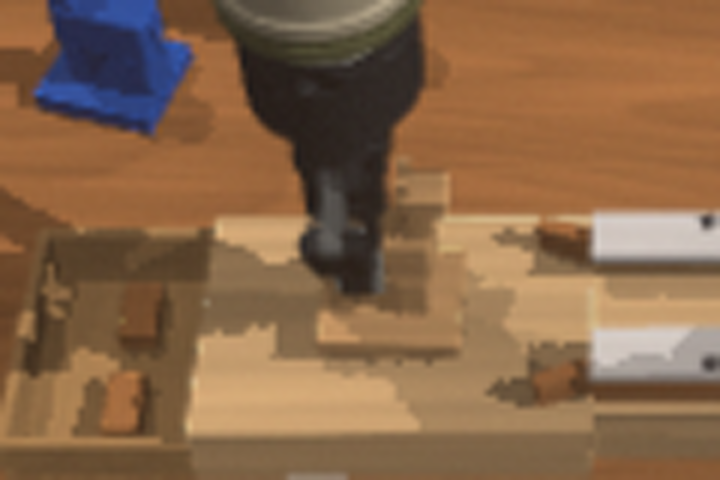

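Horse C is above the apron, head to the stop and clear of the wings. I'm setting it just over the floor and sliding it to the mouth.

>>> carry_out(
  motion=[
    {"xyz": [0, 0.001, 0.003], "angular": [0, 0, 0]},
    {"xyz": [0, 0.001, 0.005], "angular": [0, 0, 0]},
    {"xyz": [0.01, 0.001, 0.005], "angular": [0, 0, 0]},
    {"xyz": [0.02, 0.001, 0.005], "angular": [0, 0, 0]},
    {"xyz": [0.03, 0.001, 0.005], "angular": [0, 0, 0]},
    {"xyz": [0.04, 0.001, 0.005], "angular": [0, 0, 0]},
    {"xyz": [0.05, 0.001, 0.005], "angular": [0, 0, 0]},
    {"xyz": [0.06, 0.001, 0.005], "angular": [0, 0, 0]},
    {"xyz": [0.07, 0.001, 0.005], "angular": [0, 0, 0]},
    {"xyz": [0.08, 0.001, 0.005], "angular": [0, 0, 0]},
    {"xyz": [0.09, 0.001, 0.005], "angular": [0, 0, 0]},
    {"xyz": [0.1, 0.001, 0.005], "angular": [0, 0, 0]},
  ],
)

```text
clock: 19.4
position: [0.635, 0.0202, 0.0805]
ee_rot: [0.685, 0.728, 0.0, -0.0]
ft_force: [-0.2, -0.3, -1.0]
grip_width: 0.271
grasp_force: 59.7
```

```bash
python3 - <<'E'
from plan import *
b=W(-.05,0)
plan((*b,.0785,3.5))
s=camera("scene");t=camera("top")
a=cv2.resize(s["img"][190:270,190:270],(400,400),interpolation=cv2.INTER_CUBIC);b=cv2.resize(t["img"][120:180,235:295],(400,400),interpolation=cv2.INTER_CUBIC)
cv2.imwrite("pics/v7.png",cv2.cvtColor(np.hstack([a,b]),cv2.COLOR_RGB2BGR))
E
```

```text
t 19.4 p [0.635  0.0202 0.0805] yaw 3.46 tilt [-0.      0.0001] F [-0.2 -0.3 -1. ] w 0.271 j7 0.17
 -> [0.634 0.028 0.078 3.5  ] shift mm [ 7.9 -0.4  2. ] turn -0.0
```

View pics/v7.png

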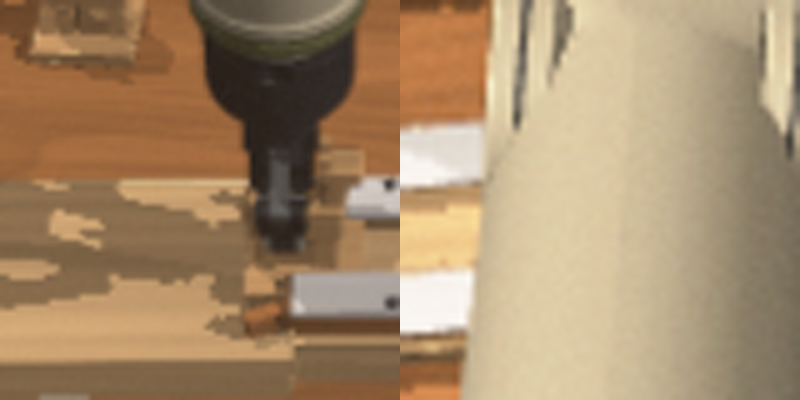

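The plate enters the mouth under the lips with no side force, so I keep sliding, 2 mm lower.

>>> carry_out(
  motion=[
    {"xyz": [0, 0, 0.002], "angular": [0, 0, 0]},
    {"xyz": [0.015, 0, 0.002], "angular": [0, 0, 0]},
    {"xyz": [0.03, 0, 0.002], "angular": [0, 0, 0]},
    {"xyz": [0.045, 0, 0.002], "angular": [0, 0, 0]},
    {"xyz": [0.06, 0, 0.002], "angular": [0, 0, 0]},
    {"xyz": [0.075, 0, 0.002], "angular": [0, 0, 0]},
    {"xyz": [0.09, 0, 0.002], "angular": [0, 0, 0]},
    {"xyz": [0.105, 0, 0.002], "angular": [0, 0, 0]},
    {"xyz": [0.12, 0, 0.002], "angular": [0, 0, 0]},
    {"xyz": [0.135, 0, 0.002], "angular": [0, 0, 0]},
    {"xyz": [0.15, 0, 0.002], "angular": [0, 0, 0]},
    {"xyz": [0.15, 0, 0.002], "angular": [0, 0, 0]},
  ],
)

```text
clock: 20.7
position: [0.6255, 0.1726, 0.0783]
ee_rot: [0.684, 0.729, 0.0, -0.001]
ft_force: [-1.1, 1.3, -2.0]
grip_width: 0.268
grasp_force: 59.7
```

```bash
python3 - <<'E'
from plan import *
plan((*W(.178,0),.0785,3.5))
E
```

```text
t 20.7 p [0.6255 0.1726 0.0783] yaw 3.67 tilt [-0.0004  0.0014] F [-1.1  1.3 -2. ] w 0.268 j7 -0.07
 -> [0.62  0.256 0.078 3.5  ] shift mm [83.2 -0.  -0.2] turn 0.2
```

>>> carry_out(
  motion=[
    {"xyz": [0.015, 0, 0], "angular": [0, 0, 0]},
    {"xyz": [0.03, 0, 0], "angular": [0, 0, 0]},
    {"xyz": [0.045, 0, 0], "angular": [0, 0, 0]},
    {"xyz": [0.055, 0, 0], "angular": [0, 0, 0]},
    {"xyz": [0.063, 0, 0], "angular": [0, 0, 0]},
    {"xyz": [0.07, 0, 0], "angular": [0, 0, 0]},
    {"xyz": [0.075, 0, 0], "angular": [0, 0, 0]},
    {"xyz": [0.077, 0, 0], "angular": [0, 0, 0]},
    {"xyz": [0.079, 0, 0], "angular": [0, 0, 0]},
    {"xyz": [0.079, 0, 0], "angular": [0, 0, 0]},
  ],
)

```text
clock: 21.7
position: [0.6213, 0.2479, 0.0785]
ee_rot: [0.686, 0.728, 0.0, -0.0]
ft_force: [-0.4, 0.4, -2.0]
grip_width: 0.271
grasp_force: 59.7
```

>>> carry_out(
  motion=[
    {"xyz": [0.002, 0, 0], "angular": [0, 0, 0]},
    {"xyz": [0.003, 0, 0], "angular": [0, 0, 0]},
    {"xyz": [0.004, 0, 0], "angular": [0, 0, 0]},
    {"xyz": [0.004, 0, 0], "angular": [0, 0, 0]},
  ],
)

```text
clock: 22.1
position: [0.621, 0.2521, 0.0785]
ee_rot: [0.685, 0.728, 0.0, -0.0]
ft_force: [-0.3, -0.1, -1.7]
grip_width: 0.27
grasp_force: 59.7
```

>>> carry_out(
  motion=[
    {"xyz": [0.001, 0, 0], "angular": [0, 0, 0]},
    {"xyz": [0.002, 0, 0], "angular": [0, 0, 0]},
    {"xyz": [0.003, 0, 0], "angular": [0, 0, 0]},
    {"xyz": [0.003, 0, 0], "angular": [0, 0, 0]},
  ],
)

```text
clock: 22.5
position: [0.6209, 0.2541, 0.0785]
ee_rot: [0.686, 0.728, -0.0, 0.0]
ft_force: [0.3, -3.4, -0.7]
grip_width: 0.271
grasp_force: 59.8
```

>>> carry_out(
  motion=[
    {"xyz": [0.001, 0, 0.001], "angular": [0, 0, 0]},
    {"xyz": [0.002, 0, 0.001], "angular": [0, 0, 0]},
    {"xyz": [0.002, 0, 0.0015], "angular": [0, 0, 0]},
    {"xyz": [0.002, 0, 0.0015], "angular": [0, 0, 0]},
  ],
)

```text
clock: 22.9
position: [0.6213, 0.2544, 0.0774]
ee_rot: [0.686, 0.728, -0.001, 0.001]
ft_force: [-0.4, -9.9, 3.6]
grip_width: 0.271
grasp_force: 60.3
```

>>> carry_out(
  motion=[
    {"xyz": [0, 0, 0], "angular": [0, 0, 0]},
    {"xyz": [0, 0, 0], "angular": [0, 0, 0]},
    {"xyz": [0, 0, 0], "angular": [0, 0, 0]},
    {"xyz": [0, 0, 0], "angular": [0, 0, 0]},
    {"xyz": [0, 0, 0], "angular": [0, 0, 0]},
  ],
  hand=1,
)

```text
clock: 23.4
position: [0.6207, 0.2573, 0.077]
ee_rot: [0.685, 0.728, 0.0, -0.0]
ft_force: [-0.4, 0.5, 0.2]
grip_width: 0.997
grasp_force: 0.0
```

>>> carry_out(
  motion=[
    {"xyz": [0, 0, -0.03], "angular": [0, 0, 0]},
    {"xyz": [0, 0, -0.07], "angular": [0, 0, 0]},
    {"xyz": [0, 0, -0.11], "angular": [0, 0, 0]},
    {"xyz": [0, 0, -0.14], "angular": [0, 0, 0]},
    {"xyz": [0, 0, -0.14], "angular": [0, 0, 0]},
  ],
)

```text
clock: 23.9
position: [0.6228, 0.2575, 0.2223]
ee_rot: [0.685, 0.728, 0.004, 0.001]
ft_force: [-0.2, 0.7, 0.7]
grip_width: 1.001
grasp_force: 0.0
```

```bash
python3 - <<'E'
from plan import *
g=grip(.439,.236,73)
plan((*g,.2,-17),(*g,.036,-17))
s=camera("scene");save(s,"pics/raw_s8.png");S0=cv2.imread("pics/raw_s5.png").astype(int);S=cv2.imread("pics/raw_s8.png")
from m import comps
d=np.abs(S-S0).max(2)>50
for m,st,ce in comps(d,20): print(st.tolist())
E
```

```text
t 23.9 p [0.6228 0.2575 0.2223] yaw 3.45 tilt [0.007  0.0037] F [-0.2  0.7  0.7] w 1.001 j7 -0.24
 -> [  0.436   0.227   0.2   -17.   ] shift mm [ -18.8 -187.9   22.3] turn 20.5
 -> [  0.436   0.227   0.036 -17.   ] shift mm [  0.   0. 164.] turn 0
[10, 0, 91, 80, 2966]
[332, 0, 82, 74, 2747]
[256, 13, 10, 36, 155]
[231, 34, 9, 9, 51]
[266, 37, 4, 24, 40]
[270, 37, 7, 22, 74]
[325, 37, 7, 9, 31]
[228, 50, 9, 17, 55]
[254, 65, 18, 31, 232]
[362, 70, 5, 24, 83]
[368, 71, 36, 23, 601]
[61, 78, 39, 57, 859]
[402, 79, 11, 11, 84]
[342, 87, 14, 13, 114]
[353, 105, 38, 45, 517]
[0, 120, 23, 30, 515]
[85, 133, 9, 12, 38]
[335, 140, 37, 49, 900]
[87, 147, 9, 6, 22]
[72, 155, 22, 22, 116]
[86, 155, 12, 5, 23]
[18, 171, 10, 3, 22]
[342, 187, 19, 27, 245]
[221, 188, 27, 18, 187]
[70, 191, 24, 4, 47]
[92, 205, 45, 11, 262]
[96, 218, 12, 4, 20]
[323, 221, 29, 13, 166]
[217, 237, 28, 8, 104]
[292, 236, 38, 8, 262]
```

```bash
cat > chk.py <<'E'
from m import *
def pale(n="top"):
    c=camera(n); h=cv2.cvtColor(c["img"],cv2.COLOR_RGB2HSV).astype(int); H,S,V=h[...,0],h[...,1],h[...,2]
    mk=(H>=12)&(H<25)&(S<135)&(V>(110 if n=="top" else 60))
    for m,s,ce in comps(mk,150):
        if s[4]<700: print(n,s.tolist(),ce.round(1))
    return c
if __name__=="__main__": pale(); pale("scene")
E
python3 chk.py
```

```text
top [239, 100, 49, 21, 403] [260.7 111.6]
top [404, 132, 31, 24, 389] [418.1 143.6]
top [84, 177, 25, 25, 450] [ 96.1 188.7]
top [386, 186, 47, 44, 396] [405.7 214.7]
top [195, 208, 22, 23, 302] [205.4 218.1]
top [310, 209, 26, 19, 402] [321.1 217.9]
top [347, 234, 23, 34, 493] [358.7 248.9]
top [25, 251, 23, 24, 301] [ 37.5 263.3]
top [10, 293, 25, 26, 447] [ 22.1 305. ]
top [259, 349, 29, 24, 348] [272.3 361.3]
scene [168, 157, 22, 27, 466] [179.2 169.8]
scene [306, 167, 36, 45, 598] [321.5 194.4]
scene [195, 173, 24, 30, 481] [206.2 190.2]
scene [92, 185, 56, 31, 468] [122.4 203.4]
scene [360, 205, 28, 32, 563] [374.2 222.8]
scene [411, 211, 31, 31, 579] [426.6 226.4]
```

B is unmoved (its right and bottom extents are unchanged), so I'm picking it.

>>> carry_out(
  motion=[
    {"xyz": [-0.004, -0.04, 0], "angular": [0, 0, 5]},
    {"xyz": [-0.008, -0.08, 0], "angular": [0, 0, 10]},
    {"xyz": [-0.012, -0.12, 0.01], "angular": [0, 0, 15]},
    {"xyz": [-0.016, -0.16, 0.02], "angular": [0, 0, 20.5]},
    {"xyz": [-0.019, -0.188, 0.02], "angular": [0, 0, 20.5]},
    {"xyz": [-0.019, -0.188, 0.02], "angular": [0, 0, 20.5]},
    {"xyz": [-0.019, -0.188, 0.02], "angular": [0, 0, 20.5]},
  ],
)

```text
clock: 24.75
position: [0.4336, 0.2268, 0.1964]
ee_rot: [0.804, 0.595, -0.0, -0.0]
ft_force: [0.0, -0.2, 0.6]
grip_width: 0.997
grasp_force: 0.0
```

```bash
python3 - <<'E'
from plan import *
g=grip(.439,.236,73)
plan((*g,.036,-17))
E
```

```text
t 24.8 p [0.4336 0.2268 0.1964] yaw -16.97 tilt [-0.0008  0.0001] F [ 0.  -0.2  0.6] w 0.997 j7 -0.84
 -> [  0.436   0.227   0.036 -17.   ] shift mm [  1.4   2.5 160.4] turn 0.0
```

>>> carry_out(
  motion=[
    {"xyz": [0.001, 0.002, 0.04], "angular": [0, 0, 0]},
    {"xyz": [0.001, 0.002, 0.08], "angular": [0, 0, 0]},
    {"xyz": [0.001, 0.002, 0.115], "angular": [0, 0, 0]},
    {"xyz": [0.001, 0.002, 0.145], "angular": [0, 0, 0]},
    {"xyz": [0.001, 0.002, 0.16], "angular": [0, 0, 0]},
    {"xyz": [0.001, 0.002, 0.16], "angular": [0, 0, 0]},
  ],
)

```text
clock: 25.35
position: [0.4359, 0.2255, 0.0344]
ee_rot: [0.804, 0.594, -0.002, 0.001]
ft_force: [-0.4, -0.3, 1.0]
grip_width: 0.998
grasp_force: 0.0
```

>>> carry_out(
  motion=[
    {"xyz": [0, 0, 0], "angular": [0, 0, 0]},
    {"xyz": [0, 0, 0], "angular": [0, 0, 0]},
    {"xyz": [0, 0, 0], "angular": [0, 0, 0]},
    {"xyz": [0, 0, 0], "angular": [0, 0, 0]},
    {"xyz": [0, 0, 0], "angular": [0, 0, 0]},
    {"xyz": [0, 0, 0], "angular": [0, 0, 0]},
    {"xyz": [0, 0, 0], "angular": [0, 0, 0]},
    {"xyz": [0, 0, 0], "angular": [0, 0, 0]},
  ],
  hand=0,
)

```text
clock: 26.15
position: [0.4369, 0.2274, 0.0378]
ee_rot: [0.804, 0.595, 0.001, -0.0]
ft_force: [-1.4, -1.6, 7.0]
grip_width: 0.276
grasp_force: 57.6
```

>>> carry_out(
  motion=[
    {"xyz": [0, 0, -0.04], "angular": [0, 0, 0]},
    {"xyz": [0, 0, -0.08], "angular": [0, 0, 0]},
    {"xyz": [0, 0, -0.12], "angular": [0, 0, 0]},
    {"xyz": [0, 0, -0.16], "angular": [0, 0, 0]},
    {"xyz": [0, 0, -0.2], "angular": [0, 0, 0]},
    {"xyz": [0, 0, -0.2], "angular": [0, 0, 0]},
    {"xyz": [0, 0, -0.2], "angular": [0, 0, 0]},
  ],
)

```text
clock: 26.85
position: [0.4364, 0.2271, 0.2372]
ee_rot: [0.804, 0.595, 0.001, -0.0]
ft_force: [-0.3, 0.2, -3.5]
grip_width: 0.273
grasp_force: 58.2
```

```bash
python3 - <<'E'
from plan import *
a=W(-.159,0)
plan((*a,.23,3.5),(*a,.0795,3.5))
E
```

```text
t 26.9 p [0.4364 0.2271 0.2372] yaw -17.03 tilt [0.0005 0.0013] F [-0.3  0.2 -3.5] w 0.273 j7 -0.86
 -> [ 0.641 -0.081  0.23   3.5  ] shift mm [-234.5  285.5    7.2] turn -20.5
 -> [ 0.641 -0.081  0.08   3.5  ] shift mm [  0.    0.  150.5] turn -0.0
```

>>> carry_out(
  motion=[
    {"xyz": [-0.028, 0.034, 0], "angular": [0, 0, -3]},
    {"xyz": [-0.056, 0.068, 0], "angular": [0, 0, -6]},
    {"xyz": [-0.084, 0.102, 0], "angular": [0, 0, -9]},
    {"xyz": [-0.112, 0.136, 0], "angular": [0, 0, -12]},
    {"xyz": [-0.14, 0.17, 0], "angular": [0, 0, -15]},
    {"xyz": [-0.168, 0.204, 0], "angular": [0, 0, -18]},
    {"xyz": [-0.196, 0.238, 0], "angular": [0, 0, -20.5]},
    {"xyz": [-0.22, 0.268, 0.007], "angular": [0, 0, -20.5]},
    {"xyz": [-0.2345, 0.2855, 0.007], "angular": [0, 0, -20.5]},
    {"xyz": [-0.2345, 0.2855, 0.007], "angular": [0, 0, -20.5]},
    {"xyz": [-0.2345, 0.2855, 0.007], "angular": [0, 0, -20.5]},
  ],
)

```text
clock: 27.95
position: [0.6398, -0.0813, 0.2279]
ee_rot: [0.686, 0.728, -0.001, -0.001]
ft_force: [-0.6, -0.2, -1.9]
grip_width: 0.269
grasp_force: 60.0
```

>>> carry_out(
  motion=[
    {"xyz": [0, 0, 0.04], "angular": [0, 0, 0]},
    {"xyz": [0, 0, 0.08], "angular": [0, 0, 0]},
    {"xyz": [0, 0, 0.115], "angular": [0, 0, 0]},
    {"xyz": [0, 0, 0.135], "angular": [0, 0, 0]},
    {"xyz": [0, 0, 0.145], "angular": [0, 0, 0]},
    {"xyz": [0, 0, 0.149], "angular": [0, 0, 0]},
    {"xyz": [0, 0, 0.149], "angular": [0, 0, 0]},
    {"xyz": [0, 0, 0.149], "angular": [0, 0, 0]},
  ],
)

```text
clock: 28.75
position: [0.6413, -0.0807, 0.0822]
ee_rot: [0.685, 0.728, 0.001, 0.001]
ft_force: [0.7, -0.4, -2.5]
grip_width: 0.271
grasp_force: 59.9
```

```bash
python3 - <<'E'
from plan import *
plan((*W(-.159,0),.079,3.5),(*W(-.055,0),.079,3.5),(*W(.110,0),.079,3.5))
E
```

```text
t 28.8 p [ 0.6413 -0.0807  0.0822] yaw 3.47 tilt [0.0018 0.0002] F [ 0.7 -0.4 -2.5] w 0.271 j7 0.42
 -> [ 0.641 -0.081  0.079  3.5  ] shift mm [ 0.1 -0.6  3.2] turn -0.0
 -> [0.634 0.023 0.079 3.5  ] shift mm [104.  -0.  -0.] turn -0.0
 -> [0.624 0.188 0.079 3.5  ] shift mm [165.   0.  -0.] turn -0.0
```

>>> carry_out(
  motion=[
    {"xyz": [0, -0.001, 0.003], "angular": [0, 0, 0]},
    {"xyz": [0.01, -0.001, 0.003], "angular": [0, 0, 0]},
    {"xyz": [0.02, -0.001, 0.003], "angular": [0, 0, 0]},
    {"xyz": [0.03, -0.001, 0.003], "angular": [0, 0, 0]},
    {"xyz": [0.04, -0.001, 0.003], "angular": [0, 0, 0]},
    {"xyz": [0.05, -0.001, 0.003], "angular": [0, 0, 0]},
    {"xyz": [0.06, -0.001, 0.003], "angular": [0, 0, 0]},
    {"xyz": [0.07, -0.001, 0.003], "angular": [0, 0, 0]},
    {"xyz": [0.08, -0.001, 0.003], "angular": [0, 0, 0]},
    {"xyz": [0.09, -0.001, 0.003], "angular": [0, 0, 0]},
    {"xyz": [0.104, -0.001, 0.003], "angular": [0, 0, 0]},
    {"xyz": [0.104, -0.001, 0.003], "angular": [0, 0, 0]},
  ],
)

```text
clock: 29.95
position: [0.6335, 0.0259, 0.0781]
ee_rot: [0.684, 0.729, 0.001, -0.0]
ft_force: [-0.1, 0.9, -1.7]
grip_width: 0.269
grasp_force: 60.0
```

>>> carry_out(
  motion=[
    {"xyz": [0.015, 0, 0], "angular": [0, 0, 0]},
    {"xyz": [0.03, 0, 0], "angular": [0, 0, 0]},
    {"xyz": [0.045, 0, 0], "angular": [0, 0, 0]},
    {"xyz": [0.06, 0, 0], "angular": [0, 0, 0]},
    {"xyz": [0.075, 0, 0], "angular": [0, 0, 0]},
    {"xyz": [0.09, 0, 0], "angular": [0, 0, 0]},
    {"xyz": [0.105, 0, 0], "angular": [0, 0, 0]},
    {"xyz": [0.12, 0, 0], "angular": [0, 0, 0]},
    {"xyz": [0.135, 0, 0], "angular": [0, 0, 0]},
    {"xyz": [0.145, 0, 0], "angular": [0, 0, 0]},
    {"xyz": [0.15, 0, 0], "angular": [0, 0, 0]},
    {"xyz": [0.15, 0, 0], "angular": [0, 0, 0]},
  ],
)

```text
clock: 31.15
position: [0.6243, 0.1737, 0.078]
ee_rot: [0.685, 0.728, 0.0, -0.0]
ft_force: [0.2, 1.5, 0.0]
grip_width: 0.268
grasp_force: 60.1
```

>>> carry_out(
  motion=[
    {"xyz": [0.003, 0, 0], "angular": [0, 0, 0]},
    {"xyz": [0.006, 0, 0], "angular": [0, 0, 0]},
    {"xyz": [0.008, 0, 0], "angular": [0, 0, 0]},
    {"xyz": [0.01, 0, 0], "angular": [0, 0, 0]},
    {"xyz": [0.011, 0, 0], "angular": [0, 0, 0]},
    {"xyz": [0.012, 0, 0], "angular": [0, 0, 0]},
    {"xyz": [0.012, 0, 0], "angular": [0, 0, 0]},
  ],
)

```text
clock: 31.85
position: [0.6236, 0.1847, 0.078]
ee_rot: [0.685, 0.728, 0.0, -0.0]
ft_force: [-0.4, -0.3, -0.2]
grip_width: 0.27
grasp_force: 60.5
```

>>> carry_out(
  motion=[
    {"xyz": [0.001, 0, 0], "angular": [0, 0, 0]},
    {"xyz": [0.002, 0, 0], "angular": [0, 0, 0]},
    {"xyz": [0.003, 0, 0], "angular": [0, 0, 0]},
    {"xyz": [0.003, 0, 0], "angular": [0, 0, 0]},
  ],
)

```text
clock: 32.25
position: [0.6234, 0.1878, 0.078]
ee_rot: [0.685, 0.728, 0.0, -0.0]
ft_force: [-1.5, -0.6, 1.3]
grip_width: 0.273
grasp_force: 60.5
```

>>> carry_out(
  motion=[
    {"xyz": [0.001, 0, 0], "angular": [0, 0, 0]},
    {"xyz": [0.002, 0, 0], "angular": [0, 0, 0]},
    {"xyz": [0.003, 0, 0], "angular": [0, 0, 0]},
    {"xyz": [0.003, 0, 0], "angular": [0, 0, 0]},
  ],
)

```text
clock: 32.65
position: [0.6233, 0.1906, 0.078]
ee_rot: [0.685, 0.728, 0.0, 0.0]
ft_force: [-0.0, -0.5, -0.7]
grip_width: 0.274
grasp_force: 60.3
```

>>> carry_out(
  motion=[
    {"xyz": [0.001, 0, 0], "angular": [0, 0, 0]},
    {"xyz": [0.002, 0, 0], "angular": [0, 0, 0]},
    {"xyz": [0.003, 0, 0], "angular": [0, 0, 0]},
    {"xyz": [0.003, 0, 0], "angular": [0, 0, 0]},
  ],
)

```text
clock: 33.05
position: [0.6233, 0.191, 0.0782]
ee_rot: [0.686, 0.728, -0.001, 0.001]
ft_force: [-1.6, -8.9, 3.5]
grip_width: 0.275
grasp_force: 59.8
```

>>> carry_out(
  motion=[
    {"xyz": [0.001, 0, 0], "angular": [0, 0, 0]},
    {"xyz": [0.002, 0, 0], "angular": [0, 0, 0]},
    {"xyz": [0.002, 0, 0], "angular": [0, 0, 0]},
  ],
)

```text
clock: 33.35
position: [0.6234, 0.1917, 0.0784]
ee_rot: [0.686, 0.727, -0.001, 0.001]
ft_force: [-1.1, -12.2, 5.8]
grip_width: 0.273
grasp_force: 60.0
```

>>> carry_out(
  motion=[
    {"xyz": [0, 0, 0], "angular": [0, 0, 0]},
    {"xyz": [0, 0, 0], "angular": [0, 0, 0]},
    {"xyz": [0, 0, 0], "angular": [0, 0, 0]},
    {"xyz": [0, 0, 0], "angular": [0, 0, 0]},
    {"xyz": [0, 0, 0], "angular": [0, 0, 0]},
  ],
  hand=1,
)

```text
clock: 33.85
position: [0.6228, 0.196, 0.078]
ee_rot: [0.685, 0.728, 0.0, -0.0]
ft_force: [-0.2, -0.6, 0.9]
grip_width: 1.0
grasp_force: 0.0
```

>>> carry_out(
  motion=[
    {"xyz": [0, 0, -0.03], "angular": [0, 0, 0]},
    {"xyz": [0, 0, -0.07], "angular": [0, 0, 0]},
    {"xyz": [0, 0, -0.11], "angular": [0, 0, 0]},
    {"xyz": [0, 0, -0.14], "angular": [0, 0, 0]},
    {"xyz": [0, 0, -0.14], "angular": [0, 0, 0]},
  ],
)

```text
clock: 34.35
position: [0.6249, 0.1958, 0.2229]
ee_rot: [0.685, 0.728, 0.003, 0.001]
ft_force: [-0.6, 0.0, -1.0]
grip_width: 1.003
grasp_force: 0.0
```

```bash
python3 chk.py|sort|awk '$1=="scene"||/32[0-9]\./||/15[0-9]\.. 1/'; python3 - <<'E'
from plan import *
g=grip(.432,-.126,-91)
plan((*g,.2,-1),(*g,.036,-1))
E
```

```text
scene [168, 157, 22, 27, 448] [179.4 169.6]
scene [195, 172, 24, 31, 483] [206.2 190.2]
scene [331, 160, 23, 30, 353] [343.3 174.8]
scene [360, 205, 28, 32, 567] [374.2 222.8]
scene [411, 211, 31, 31, 578] [426.8 226.3]
scene [92, 185, 56, 31, 480] [122.5 203.6]
top [310, 209, 26, 19, 402] [321.1 217.9]
t 34.5 p [0.623  0.1958 0.2183] yaw 3.47 tilt [0.0007 0.0008] F [ 0.2 -0.6  0.6] w 0.997 j7 -0.08
 -> [ 0.432 -0.117  0.2   -1.   ] shift mm [-300.6 -209.5   18.3] turn 4.5
 -> [ 0.432 -0.117  0.036 -1.   ] shift mm [  0.   0. 164.] turn 0
```

A and D are unmoved. Going for D.

>>> carry_out(
  motion=[
    {"xyz": [-0.038, -0.026, 0], "angular": [0, 0, 1]},
    {"xyz": [-0.076, -0.052, 0], "angular": [0, 0, 2]},
    {"xyz": [-0.114, -0.079, 0], "angular": [0, 0, 3]},
    {"xyz": [-0.152, -0.106, 0], "angular": [0, 0, 4.5]},
    {"xyz": [-0.19, -0.132, 0], "angular": [0, 0, 4.5]},
    {"xyz": [-0.228, -0.159, 0], "angular": [0, 0, 4.5]},
    {"xyz": [-0.266, -0.186, 0.01], "angular": [0, 0, 4.5]},
    {"xyz": [-0.3, -0.2095, 0.018], "angular": [0, 0, 4.5]},
    {"xyz": [-0.3, -0.2095, 0.018], "angular": [0, 0, 4.5]},
    {"xyz": [-0.3, -0.2095, 0.018], "angular": [0, 0, 4.5]},
  ],
)

```text
clock: 35.45
position: [0.4312, -0.1163, 0.1993]
ee_rot: [0.714, 0.7, 0.0, -0.001]
ft_force: [0.4, 0.6, 0.4]
grip_width: 0.997
grasp_force: 0.0
```

```bash
python3 - <<'E'
from plan import *
plan((*grip(.432,-.126,-91),.037,-1))
E
```

```text
t 35.5 p [ 0.4312 -0.1163  0.1993] yaw -1.09 tilt [-0.0008  0.0012] F [0.4 0.6 0.4] w 0.997 j7 0.04
 -> [ 0.432 -0.117  0.037 -1.   ] shift mm [ -0.7   0.9 162.3] turn -0.1
```

>>> carry_out(
  motion=[
    {"xyz": [-0.001, 0.001, 0.04], "angular": [0, 0, 0]},
    {"xyz": [-0.001, 0.001, 0.08], "angular": [0, 0, 0]},
    {"xyz": [-0.001, 0.001, 0.115], "angular": [0, 0, 0]},
    {"xyz": [-0.001, 0.001, 0.145], "angular": [0, 0, 0]},
    {"xyz": [-0.001, 0.001, 0.162], "angular": [0, 0, 0]},
    {"xyz": [-0.001, 0.001, 0.162], "angular": [0, 0, 0]},
  ],
)

```text
clock: 36.05
position: [0.4313, -0.1167, 0.0355]
ee_rot: [0.713, 0.701, -0.003, -0.001]
ft_force: [-0.3, 0.4, 0.7]
grip_width: 1.0
grasp_force: 0.0
```

>>> carry_out(
  motion=[
    {"xyz": [0, 0, 0], "angular": [0, 0, 0]},
    {"xyz": [0, 0, 0], "angular": [0, 0, 0]},
    {"xyz": [0, 0, 0], "angular": [0, 0, 0]},
    {"xyz": [0, 0, 0], "angular": [0, 0, 0]},
    {"xyz": [0, 0, 0], "angular": [0, 0, 0]},
    {"xyz": [0, 0, 0], "angular": [0, 0, 0]},
    {"xyz": [0, 0, 0], "angular": [0, 0, 0]},
    {"xyz": [0, 0, 0], "angular": [0, 0, 0]},
  ],
  hand=0,
)

```text
clock: 36.85
position: [0.4334, -0.1172, 0.0386]
ee_rot: [0.713, 0.701, 0.001, -0.0]
ft_force: [-2.4, 0.7, 7.0]
grip_width: 0.269
grasp_force: 58.8
```

>>> carry_out(
  motion=[
    {"xyz": [0, 0, -0.04], "angular": [0, 0, 0]},
    {"xyz": [0, 0, -0.08], "angular": [0, 0, 0]},
    {"xyz": [0, 0, -0.12], "angular": [0, 0, 0]},
    {"xyz": [0, 0, -0.16], "angular": [0, 0, 0]},
    {"xyz": [0, 0, -0.18], "angular": [0, 0, 0]},
    {"xyz": [0, 0, -0.18], "angular": [0, 0, 0]},
    {"xyz": [0, 0, -0.18], "angular": [0, 0, 0]},
  ],
)

```text
clock: 37.55
position: [0.4326, -0.1175, 0.2175]
ee_rot: [0.714, 0.701, 0.0, -0.0]
ft_force: [-0.9, -0.3, -2.8]
grip_width: 0.27
grasp_force: 60.2
```

```bash
python3 - <<'E'
from plan import *
a=W(-.165,0)
plan((*a,.217,-88),(*a,.0775,-88))
E
```

```text
t 37.5 p [ 0.4326 -0.1175  0.2175] yaw -1.04 tilt [0.0001 0.0013] F [-0.9 -0.3 -2.8] w 0.27 j7 -0.02
 -> [ 6.41e-01 -8.70e-02  2.17e-01 -8.80e+01] shift mm [ 34.6 207.9   0.5] turn 87.0
 -> [ 6.41e-01 -8.70e-02  7.80e-02 -8.80e+01] shift mm [  0.    0.  139.5] turn 0
```

>>> carry_out(
  motion=[
    {"xyz": [0.003, 0.02, 0], "angular": [0, 0, 8]},
    {"xyz": [0.006, 0.04, 0], "angular": [0, 0, 16]},
    {"xyz": [0.01, 0.06, 0], "angular": [0, 0, 24]},
    {"xyz": [0.014, 0.08, 0], "angular": [0, 0, 32]},
    {"xyz": [0.017, 0.1, 0], "angular": [0, 0, 40]},
    {"xyz": [0.02, 0.12, 0], "angular": [0, 0, 48]},
    {"xyz": [0.024, 0.14, 0], "angular": [0, 0, 56]},
    {"xyz": [0.027, 0.16, 0], "angular": [0, 0, 64]},
    {"xyz": [0.03, 0.18, 0], "angular": [0, 0, 72]},
    {"xyz": [0.033, 0.2, 0], "angular": [0, 0, 80]},
    {"xyz": [0.0345, 0.208, 0], "angular": [0, 0, 87]},
    {"xyz": [0.0345, 0.208, 0], "angular": [0, 0, 87]},
  ],
)

```text
clock: 38.75
position: [0.6415, -0.0869, 0.2155]
ee_rot: [1.0, 0.016, -0.002, 0.001]
ft_force: [-0.2, 0.1, -3.5]
grip_width: 0.268
grasp_force: 59.9
```

>>> carry_out(
  motion=[
    {"xyz": [0, 0, 0.04], "angular": [0, 0, 0]},
    {"xyz": [0, 0, 0.08], "angular": [0, 0, 0]},
    {"xyz": [0, 0, 0.11], "angular": [0, 0, 0]},
    {"xyz": [0, 0, 0.125], "angular": [0, 0, 0]},
    {"xyz": [0, 0, 0.133], "angular": [0, 0, 0]},
    {"xyz": [0, 0, 0.138], "angular": [0, 0, 0]},
    {"xyz": [0, 0, 0.138], "angular": [0, 0, 0]},
    {"xyz": [0, 0, 0.138], "angular": [0, 0, 0]},
  ],
)

```text
clock: 39.55
position: [0.642, -0.0871, 0.0812]
ee_rot: [1.0, 0.017, 0.001, 0.0]
ft_force: [0.7, 0.1, -0.9]
grip_width: 0.274
grasp_force: 60.0
```

>>> carry_out(
  motion=[
    {"xyz": [0, 0, 0.001], "angular": [0, 0, 0]},
    {"xyz": [0, 0, 0.0025], "angular": [0, 0, 0]},
    {"xyz": [0, 0, 0.0025], "angular": [0, 0, 0]},
  ],
)

```text
clock: 39.85
position: [0.642, -0.0869, 0.0788]
ee_rot: [1.0, 0.017, 0.001, -0.0]
ft_force: [-2.8, 1.8, 6.7]
grip_width: 0.271
grasp_force: 61.0
```

>>> carry_out(
  motion=[
    {"xyz": [0, 0, 0], "angular": [0, 0, 0]},
    {"xyz": [0, 0, 0], "angular": [0, 0, 0]},
    {"xyz": [0, 0, 0], "angular": [0, 0, 0]},
    {"xyz": [0, 0, 0], "angular": [0, 0, 0]},
    {"xyz": [0, 0, 0], "angular": [0, 0, 0]},
  ],
  hand=1,
)

```text
clock: 40.35
position: [0.6414, -0.0868, 0.0774]
ee_rot: [1.0, 0.017, -0.0, -0.0]
ft_force: [0.8, -0.8, -0.4]
grip_width: 1.002
grasp_force: 0.0
```

>>> carry_out(
  motion=[
    {"xyz": [0, 0, -0.04], "angular": [0, 0, 0]},
    {"xyz": [0, 0, -0.08], "angular": [0, 0, 0]},
    {"xyz": [0, 0, -0.1], "angular": [0, 0, 0]},
    {"xyz": [0, 0, -0.1], "angular": [0, 0, 0]},
  ],
)

```text
clock: 40.75
position: [0.6427, -0.0876, 0.1807]
ee_rot: [1.0, 0.017, 0.002, 0.0]
ft_force: [-0.1, -0.1, -0.7]
grip_width: 1.001
grasp_force: 0.0
```

>>> carry_out(
  motion=[
    {"xyz": [0, 0, 0], "angular": [0, 0, -8]},
    {"xyz": [0, 0, 0], "angular": [0, 0, -16]},
    {"xyz": [0, 0, 0], "angular": [0, 0, -24]},
    {"xyz": [0, 0, 0], "angular": [0, 0, -32]},
    {"xyz": [0, 0, 0], "angular": [0, 0, -40]},
    {"xyz": [0, 0, 0], "angular": [0, 0, -48]},
    {"xyz": [0, 0, 0], "angular": [0, 0, -56]},
    {"xyz": [0, 0, 0], "angular": [0, 0, -64]},
    {"xyz": [0, 0, 0], "angular": [0, 0, -72]},
    {"xyz": [0, 0, 0], "angular": [0, 0, -80]},
    {"xyz": [0, 0, 0], "angular": [0, 0, -88]},
    {"xyz": [0, 0, 0], "angular": [0, 0, -90]},
  ],
)

```text
clock: 41.95
position: [0.6411, -0.0867, 0.1765]
ee_rot: [0.693, 0.721, -0.0, -0.001]
ft_force: [1.2, 0.5, 1.1]
grip_width: 1.001
grasp_force: 0.0
```

>>> carry_out(
  motion=[
    {"xyz": [0, 0, 0], "angular": [0, 0, -8]},
    {"xyz": [0, 0, 0], "angular": [0, 0, -16]},
    {"xyz": [0, 0, 0], "angular": [0, 0, -24]},
    {"xyz": [0, 0, 0], "angular": [0, 0, -32]},
    {"xyz": [0, 0, 0], "angular": [0, 0, -40]},
    {"xyz": [0, 0, 0], "angular": [0, 0, -48]},
    {"xyz": [0, 0, 0], "angular": [0, 0, -56]},
    {"xyz": [0, 0, 0], "angular": [0, 0, -64]},
    {"xyz": [0, 0, 0], "angular": [0, 0, -72]},
    {"xyz": [0, 0, 0], "angular": [0, 0, -80]},
    {"xyz": [0, 0, 0], "angular": [0, 0, -88]},
    {"xyz": [0, 0, 0], "angular": [0, 0, -90]},
  ],
)

```text
clock: 43.15
position: [0.641, -0.0867, 0.1764]
ee_rot: [-0.02, 1.0, 0.0, -0.001]
ft_force: [0.7, 0.3, -0.4]
grip_width: 1.0
grasp_force: 0.0
```

```bash
python3 - <<'E'
from plan import *
plan((.642,-.0871,.079,92))
E
```

```text
t 43.1 p [ 0.641  -0.0867  0.1764] yaw 92.26 tilt [-0.0014  0.0005] F [ 0.7  0.3 -0.4] w 1.0 j7 1.83
 -> [ 6.42e-01 -8.70e-02  7.90e-02  9.20e+01] shift mm [-1.  -0.5 97.4] turn 0.3
```

>>> carry_out(
  motion=[
    {"xyz": [0, 0, 0.03], "angular": [0, 0, 0]},
    {"xyz": [0, 0, 0.06], "angular": [0, 0, 0]},
    {"xyz": [0, 0, 0.085], "angular": [0, 0, 0]},
    {"xyz": [0, 0, 0.098], "angular": [0, 0, 0]},
    {"xyz": [0, 0, 0.098], "angular": [0, 0, 0]},
    {"xyz": [0, 0, 0.098], "angular": [0, 0, 0]},
  ],
)

```text
clock: 43.75
position: [0.6418, -0.087, 0.0802]
ee_rot: [-0.017, 1.0, -0.0, 0.0]
ft_force: [-0.3, 0.1, 0.7]
grip_width: 0.997
grasp_force: 0.0
```

>>> carry_out(
  motion=[
    {"xyz": [0, 0, 0], "angular": [0, 0, 0]},
    {"xyz": [0, 0, 0], "angular": [0, 0, 0]},
    {"xyz": [0, 0, 0], "angular": [0, 0, 0]},
    {"xyz": [0, 0, 0], "angular": [0, 0, 0]},
    {"xyz": [0, 0, 0], "angular": [0, 0, 0]},
    {"xyz": [0, 0, 0], "angular": [0, 0, 0]},
    {"xyz": [0, 0, 0], "angular": [0, 0, 0]},
    {"xyz": [0, 0, 0], "angular": [0, 0, 0]},
  ],
  hand=0,
)

```text
clock: 44.55
position: [0.6419, -0.0868, 0.08]
ee_rot: [-0.017, 1.0, 0.0, 0.0]
ft_force: [-0.4, 0.3, 5.7]
grip_width: 0.267
grasp_force: 60.0
```

>>> carry_out(
  motion=[
    {"xyz": [0, 0, -0.02], "angular": [0, 0, 0]},
    {"xyz": [0, 0, -0.03], "angular": [0, 0, 8]},
    {"xyz": [0, 0, -0.03], "angular": [0, 0, 16]},
    {"xyz": [0, 0, -0.03], "angular": [0, 0, 24]},
    {"xyz": [0, 0, -0.03], "angular": [0, 0, 32]},
    {"xyz": [0, 0, -0.03], "angular": [0, 0, 40]},
    {"xyz": [0, 0, -0.03], "angular": [0, 0, 48]},
    {"xyz": [0, 0, -0.03], "angular": [0, 0, 56]},
    {"xyz": [0, 0, -0.03], "angular": [0, 0, 64]},
    {"xyz": [0, 0, -0.03], "angular": [0, 0, 72]},
    {"xyz": [0, 0, -0.03], "angular": [0, 0, 80]},
    {"xyz": [0, 0, -0.03], "angular": [0, 0, 88.5]},
  ],
)

```text
clock: 45.75
position: [0.6409, -0.0868, 0.1088]
ee_rot: [0.688, 0.726, -0.0, -0.0]
ft_force: [0.2, -0.6, -2.2]
grip_width: 0.27
grasp_force: 59.1
```

>>> carry_out(
  motion=[
    {"xyz": [0, 0, 0], "angular": [0, 0, 0]},
    {"xyz": [0, 0, 0], "angular": [0, 0, 0]},
    {"xyz": [0, 0, 0], "angular": [0, 0, 0]},
  ],
)

```text
clock: 46.05
position: [0.6413, -0.0869, 0.1092]
ee_rot: [0.684, 0.729, -0.0, -0.0]
ft_force: [1.0, 0.4, -1.7]
grip_width: 0.271
grasp_force: 59.1
```

```bash
python3 - <<'E'
from plan import *
plan((*W(-.159,0),.08,3.5),(*W(-.055,0),.08,3.5),(*W(.110-.066,0),.08,3.5))
E
```

```text
t 46.0 p [ 0.6413 -0.0869  0.1092] yaw 3.65 tilt [-0.0005  0.0001] F [ 1.   0.4 -1.7] w 0.271 j7 0.45
 -> [ 0.641 -0.081  0.08   3.5  ] shift mm [ 6.2 -0.2 29.2] turn 0.1
 -> [0.634 0.023 0.08  3.5  ] shift mm [104.  -0.  -0.] turn -0.0
 -> [0.628 0.122 0.08  3.5  ] shift mm [99.  0. -0.] turn -0.0
```

>>> carry_out(
  motion=[
    {"xyz": [0, 0, 0.015], "angular": [0, 0, 0]},
    {"xyz": [0, 0, 0.024], "angular": [0, 0, 0]},
    {"xyz": [0.003, 0, 0.0285], "angular": [0, 0, 0]},
    {"xyz": [0.015, 0, 0.0285], "angular": [0, 0, 0]},
    {"xyz": [0.03, 0, 0.0285], "angular": [0, 0, 0]},
    {"xyz": [0.045, 0, 0.0285], "angular": [0, 0, 0]},
    {"xyz": [0.056, 0, 0.0285], "angular": [0, 0, 0]},
    {"xyz": [0.067, 0, 0.0285], "angular": [0, 0, 0]},
    {"xyz": [0.078, 0, 0.0285], "angular": [0, 0, 0]},
    {"xyz": [0.089, 0, 0.0285], "angular": [0, 0, 0]},
    {"xyz": [0.1, 0, 0.0285], "angular": [0, 0, 0]},
    {"xyz": [0.11, 0, 0.0285], "angular": [0, 0, 0]},
  ],
)

```text
clock: 47.25
position: [0.6348, 0.024, 0.081]
ee_rot: [0.685, 0.728, 0.0, -0.0]
ft_force: [0.2, 0.5, -1.5]
grip_width: 0.267
grasp_force: 59.1
```

>>> carry_out(
  motion=[
    {"xyz": [0.012, 0, 0], "angular": [0, 0, 0]},
    {"xyz": [0.024, 0, 0], "angular": [0, 0, 0]},
    {"xyz": [0.036, 0, 0], "angular": [0, 0, 0]},
    {"xyz": [0.048, 0, 0], "angular": [0, 0, 0]},
    {"xyz": [0.06, 0, 0], "angular": [0, 0, 0]},
    {"xyz": [0.07, 0, 0], "angular": [0, 0, 0]},
    {"xyz": [0.08, 0, 0], "angular": [0, 0, 0]},
    {"xyz": [0.088, 0, 0], "angular": [0, 0, 0]},
    {"xyz": [0.09, 0, 0], "angular": [0, 0, 0]},
    {"xyz": [0.09, 0, 0], "angular": [0, 0, 0]},
  ],
)

```text
clock: 48.25
position: [0.6294, 0.113, 0.081]
ee_rot: [0.685, 0.728, -0.0, 0.0]
ft_force: [0.4, -0.8, -1.5]
grip_width: 0.27
grasp_force: 59.1
```

>>> carry_out(
  motion=[
    {"xyz": [0.002, 0, 0], "angular": [0, 0, 0]},
    {"xyz": [0.004, 0, 0], "angular": [0, 0, 0]},
    {"xyz": [0.006, 0, 0], "angular": [0, 0, 0]},
    {"xyz": [0.007, 0, 0], "angular": [0, 0, 0]},
    {"xyz": [0.008, 0, 0], "angular": [0, 0, 0]},
    {"xyz": [0.008, 0, 0], "angular": [0, 0, 0]},
  ],
)

```text
clock: 48.85
position: [0.6289, 0.1209, 0.081]
ee_rot: [0.685, 0.728, 0.0, -0.0]
ft_force: [-0.1, -1.0, -1.3]
grip_width: 0.267
grasp_force: 59.1
```

>>> carry_out(
  motion=[
    {"xyz": [0.001, 0, 0], "angular": [0, 0, 0]},
    {"xyz": [0.002, 0, 0], "angular": [0, 0, 0]},
    {"xyz": [0.003, 0, 0], "angular": [0, 0, 0]},
    {"xyz": [0.003, 0, 0], "angular": [0, 0, 0]},
  ],
)

```text
clock: 49.25
position: [0.6287, 0.1239, 0.081]
ee_rot: [0.685, 0.728, 0.0, -0.0]
ft_force: [-0.9, 0.0, -1.5]
grip_width: 0.271
grasp_force: 59.2
```

>>> carry_out(
  motion=[
    {"xyz": [0.001, 0, 0], "angular": [0, 0, 0]},
    {"xyz": [0.002, 0, 0], "angular": [0, 0, 0]},
    {"xyz": [0.003, 0, 0], "angular": [0, 0, 0]},
    {"xyz": [0.003, 0, 0], "angular": [0, 0, 0]},
  ],
)

```text
clock: 49.65
position: [0.6287, 0.1244, 0.0812]
ee_rot: [0.686, 0.728, -0.001, 0.001]
ft_force: [-0.6, -6.9, 0.5]
grip_width: 0.268
grasp_force: 59.5
```

Contact with the row. One more small push, then release.

>>> carry_out(
  motion=[
    {"xyz": [0.001, 0, 0.001], "angular": [0, 0, 0]},
    {"xyz": [0.001, 0, 0.0015], "angular": [0, 0, 0]},
    {"xyz": [0.001, 0, 0.0015], "angular": [0, 0, 0]},
  ],
)

```text
clock: 49.95
position: [0.629, 0.1244, 0.0803]
ee_rot: [0.686, 0.727, -0.001, 0.001]
ft_force: [-1.2, -9.7, 4.9]
grip_width: 0.27
grasp_force: 60.2
```

>>> carry_out(
  motion=[
    {"xyz": [0, 0, 0], "angular": [0, 0, 0]},
    {"xyz": [0, 0, 0], "angular": [0, 0, 0]},
    {"xyz": [0, 0, 0], "angular": [0, 0, 0]},
    {"xyz": [0, 0, 0], "angular": [0, 0, 0]},
    {"xyz": [0, 0, 0], "angular": [0, 0, 0]},
  ],
  hand=1,
)

```text
clock: 50.45
position: [0.6285, 0.1281, 0.0795]
ee_rot: [0.685, 0.728, 0.0, -0.0]
ft_force: [0.2, -0.1, -0.3]
grip_width: 1.001
grasp_force: 0.0
```

>>> carry_out(
  motion=[
    {"xyz": [0, 0, -0.03], "angular": [0, 0, 0]},
    {"xyz": [0, 0, -0.07], "angular": [0, 0, 0]},
    {"xyz": [0, 0, -0.11], "angular": [0, 0, 0]},
    {"xyz": [0, 0, -0.14], "angular": [0, 0, 0]},
    {"xyz": [0, 0, -0.14], "angular": [0, 0, 0]},
  ],
)

```text
clock: 50.95
position: [0.6305, 0.1278, 0.2242]
ee_rot: [0.685, 0.728, 0.003, 0.002]
ft_force: [0.1, 1.6, -0.4]
grip_width: 1.004
grasp_force: 0.0
```

```bash
python3 chk.py|sort|awk '$1=="scene"||/15[0-9]\.. 1/'; python3 - <<'E'
from plan import *
g=grip(.532,.395,-79)
plan((*g,.2,11),(*g,.037,11))
E
```

```text
scene [168, 157, 22, 27, 437] [179.3 169.7]
scene [331, 160, 23, 29, 434] [342.1 173.4]
scene [360, 205, 28, 32, 570] [374.2 222.8]
scene [411, 211, 31, 31, 566] [426.6 226.2]
scene [92, 185, 56, 31, 486] [122.4 203.6]
top [136, 180, 28, 21, 352] [150.1 190.2]
t 51.0 p [0.6287 0.128  0.2198] yaw 3.47 tilt [0.0008 0.0007] F [ 0.3 -0.6 -0.4] w 1.0 j7 0.05
 -> [ 0.53   0.404  0.2   11.   ] shift mm [281.3 -81.5  19.8] turn -7.5
 -> [ 0.53   0.404  0.037 11.   ] shift mm [  0.   0. 163.] turn 0
```

A is unmoved too. Going for A, the last one.

>>> carry_out(
  motion=[
    {"xyz": [0.035, -0.01, 0], "angular": [0, 0, -2]},
    {"xyz": [0.07, -0.02, 0], "angular": [0, 0, -4]},
    {"xyz": [0.105, -0.03, 0], "angular": [0, 0, -6]},
    {"xyz": [0.14, -0.04, 0], "angular": [0, 0, -7.5]},
    {"xyz": [0.175, -0.05, 0], "angular": [0, 0, -7.5]},
    {"xyz": [0.21, -0.06, 0], "angular": [0, 0, -7.5]},
    {"xyz": [0.245, -0.07, 0.01], "angular": [0, 0, -7.5]},
    {"xyz": [0.281, -0.0815, 0.02], "angular": [0, 0, -7.5]},
    {"xyz": [0.281, -0.0815, 0.02], "angular": [0, 0, -7.5]},
    {"xyz": [0.281, -0.0815, 0.02], "angular": [0, 0, -7.5]},
  ],
)

```text
clock: 52.05
position: [0.5289, 0.4038, 0.1975]
ee_rot: [0.636, 0.772, -0.002, -0.0]
ft_force: [-0.3, -1.0, -0.4]
grip_width: 1.002
grasp_force: 0.0
```

```bash
python3 - <<'E'
from plan import *
plan((*grip(.532,.395,-79),.037,11))
E
```

```text
t 52.0 p [0.5289 0.4038 0.1975] yaw 11.08 tilt [-0.0021 -0.0023] F [-0.3 -1.  -0.4] w 1.002 j7 -0.28
 -> [ 0.53   0.404  0.037 11.   ] shift mm [ -0.3   1.3 160.5] turn 0.1
```

>>> carry_out(
  motion=[
    {"xyz": [0, 0.001, 0.04], "angular": [0, 0, 0]},
    {"xyz": [0, 0.001, 0.08], "angular": [0, 0, 0]},
    {"xyz": [0, 0.001, 0.115], "angular": [0, 0, 0]},
    {"xyz": [0, 0.001, 0.145], "angular": [0, 0, 0]},
    {"xyz": [0, 0.001, 0.162], "angular": [0, 0, 0]},
    {"xyz": [0, 0.001, 0.162], "angular": [0, 0, 0]},
  ],
)

```text
clock: 52.65
position: [0.5305, 0.4016, 0.0353]
ee_rot: [0.637, 0.771, -0.002, -0.0]
ft_force: [0.3, -0.1, -0.4]
grip_width: 1.001
grasp_force: 0.0
```

>>> carry_out(
  motion=[
    {"xyz": [0, 0, 0], "angular": [0, 0, 0]},
    {"xyz": [0, 0, 0], "angular": [0, 0, 0]},
    {"xyz": [0, 0, 0], "angular": [0, 0, 0]},
    {"xyz": [0, 0, 0], "angular": [0, 0, 0]},
    {"xyz": [0, 0, 0], "angular": [0, 0, 0]},
    {"xyz": [0, 0, 0], "angular": [0, 0, 0]},
    {"xyz": [0, 0, 0], "angular": [0, 0, 0]},
    {"xyz": [0, 0, 0], "angular": [0, 0, 0]},
  ],
  hand=0,
)

```text
clock: 53.45
position: [0.5315, 0.404, 0.0385]
ee_rot: [0.636, 0.771, 0.001, -0.0]
ft_force: [-1.1, 0.5, 6.2]
grip_width: 0.27
grasp_force: 59.9
```

>>> carry_out(
  motion=[
    {"xyz": [0, 0, -0.04], "angular": [0, 0, 0]},
    {"xyz": [0, 0, -0.08], "angular": [0, 0, 0]},
    {"xyz": [0, 0, -0.12], "angular": [0, 0, 0]},
    {"xyz": [0, 0, -0.16], "angular": [0, 0, 0]},
    {"xyz": [0, 0, -0.2], "angular": [0, 0, 0]},
    {"xyz": [0, 0, -0.21], "angular": [0, 0, 0]},
    {"xyz": [0, 0, -0.21], "angular": [0, 0, 0]},
    {"xyz": [0, 0, -0.21], "angular": [0, 0, 0]},
  ],
)

```text
clock: 54.25
position: [0.5305, 0.4034, 0.2458]
ee_rot: [0.636, 0.771, -0.001, -0.0]
ft_force: [-0.5, -0.5, -2.9]
grip_width: 0.269
grasp_force: 59.7
```

```bash
python3 - <<'E'
from plan import *
a=W(-.165,0)
plan((.56,.15,.247,-38),(*a,.217,-88),(*a,.0785,-88))
E
```

```text
t 54.2 p [0.5305 0.4034 0.2458] yaw 10.96 tilt [-0.0017 -0.0011] F [-0.5 -0.5 -2.9] w 0.269 j7 -0.29
 -> [  0.56    0.15    0.247 -38.   ] shift mm [-254.4  -19.3   -1.2] turn 49.0
 -> [ 6.41e-01 -8.70e-02  2.17e-01 -8.80e+01] shift mm [-136.6  209.6   30. ] turn 50
 -> [ 6.41e-01 -8.70e-02  7.80e-02 -8.80e+01] shift mm [  0.    0.  138.5] turn 0
```

>>> carry_out(
  motion=[
    {"xyz": [-0.036, -0.003, 0], "angular": [0, 0, 7]},
    {"xyz": [-0.072, -0.006, 0], "angular": [0, 0, 14]},
    {"xyz": [-0.108, -0.009, 0], "angular": [0, 0, 21]},
    {"xyz": [-0.145, -0.012, 0], "angular": [0, 0, 28]},
    {"xyz": [-0.18, -0.014, 0], "angular": [0, 0, 35]},
    {"xyz": [-0.218, -0.017, 0], "angular": [0, 0, 42]},
    {"xyz": [-0.254, -0.019, 0], "angular": [0, 0, 49]},
  ],
)

```text
clock: 54.95
position: [0.5598, 0.1489, 0.2455]
ee_rot: [0.9, 0.436, -0.001, -0.0]
ft_force: [0.3, -0.3, -1.6]
grip_width: 0.273
grasp_force: 59.6
```

>>> carry_out(
  motion=[
    {"xyz": [-0.02, 0.03, 0], "angular": [0, 0, 7]},
    {"xyz": [-0.04, 0.06, 0], "angular": [0, 0, 14]},
    {"xyz": [-0.06, 0.09, 0], "angular": [0, 0, 21]},
    {"xyz": [-0.078, 0.12, 0], "angular": [0, 0, 28]},
    {"xyz": [-0.098, 0.15, 0], "angular": [0, 0, 35]},
    {"xyz": [-0.117, 0.18, 0], "angular": [0, 0, 42]},
    {"xyz": [-0.1366, 0.2096, 0.01], "angular": [0, 0, 50]},
    {"xyz": [-0.1366, 0.2096, 0.03], "angular": [0, 0, 50]},
    {"xyz": [-0.1366, 0.2096, 0.03], "angular": [0, 0, 50]},
    {"xyz": [-0.1366, 0.2096, 0.03], "angular": [0, 0, 50]},
  ],
)

```text
clock: 55.95
position: [0.6412, -0.0852, 0.2163]
ee_rot: [1.0, 0.018, -0.001, -0.0]
ft_force: [1.0, -0.3, -2.2]
grip_width: 0.275
grasp_force: 59.6
```

```bash
python3 - <<'E'
from plan import *
a=W(-.165,0)
plan((*a,.0785,-88))
E
```

```text
t 56.0 p [ 0.6412 -0.0852  0.2163] yaw -87.97 tilt [-0.0025  0.0004] F [ 1.  -0.3 -2.2] w 0.275 j7 -1.07
 -> [ 6.41e-01 -8.70e-02  7.80e-02 -8.80e+01] shift mm [-1.000e-01  1.500e+00  1.378e+02] turn 0.0
```

Lowering onto the apron, releasing, turning the gripper by 180°, and regripping, as with D.

>>> carry_out(
  motion=[
    {"xyz": [0, 0.001, 0.04], "angular": [0, 0, 0]},
    {"xyz": [0, 0.001, 0.08], "angular": [0, 0, 0]},
    {"xyz": [0, 0.001, 0.11], "angular": [0, 0, 0]},
    {"xyz": [0, 0.001, 0.125], "angular": [0, 0, 0]},
    {"xyz": [0, 0.001, 0.133], "angular": [0, 0, 0]},
    {"xyz": [0, 0.001, 0.137], "angular": [0, 0, 0]},
    {"xyz": [0, 0.001, 0.138], "angular": [0, 0, 0]},
    {"xyz": [0, 0.001, 0.138], "angular": [0, 0, 0]},
  ],
)

```text
clock: 56.75
position: [0.6424, -0.0873, 0.0806]
ee_rot: [1.0, 0.017, 0.001, -0.0]
ft_force: [-1.1, -1.0, -1.9]
grip_width: 0.273
grasp_force: 59.6
```

>>> carry_out(
  motion=[
    {"xyz": [0, 0, 0.001], "angular": [0, 0, 0]},
    {"xyz": [0, 0, 0.001], "angular": [0, 0, 0]},
  ],
)

```text
clock: 56.95
position: [0.642, -0.0872, 0.079]
ee_rot: [1.0, 0.017, 0.0, -0.0]
ft_force: [-0.3, 0.1, -1.0]
grip_width: 0.267
grasp_force: 59.6
```

>>> carry_out(
  motion=[
    {"xyz": [0, 0, 0.0007], "angular": [0, 0, 0]},
    {"xyz": [0, 0, 0.0007], "angular": [0, 0, 0]},
    {"xyz": [0, 0, 0.0007], "angular": [0, 0, 0]},
    {"xyz": [0, 0, 0.0007], "angular": [0, 0, 0]},
    {"xyz": [0, 0, 0.0007], "angular": [0, 0, 0]},
  ],
  hand=1,
)

```text
clock: 57.45
position: [0.6418, -0.0872, 0.0778]
ee_rot: [1.0, 0.017, 0.0, -0.0]
ft_force: [-0.3, 0.2, 0.1]
grip_width: 0.999
grasp_force: 0.0
```

>>> carry_out(
  motion=[
    {"xyz": [0, 0, -0.04], "angular": [0, 0, 0]},
    {"xyz": [0, 0, -0.08], "angular": [0, 0, 0]},
    {"xyz": [0, 0, -0.1], "angular": [0, 0, 0]},
    {"xyz": [0, 0, -0.1], "angular": [0, 0, 0]},
  ],
)

```text
clock: 57.85
position: [0.6431, -0.0879, 0.1811]
ee_rot: [1.0, 0.017, 0.002, 0.0]
ft_force: [0.5, 0.6, -0.4]
grip_width: 0.998
grasp_force: 0.0
```

>>> carry_out(
  motion=[
    {"xyz": [0, 0, 0], "angular": [0, 0, -8]},
    {"xyz": [0, 0, 0], "angular": [0, 0, -16]},
    {"xyz": [0, 0, 0], "angular": [0, 0, -24]},
    {"xyz": [0, 0, 0], "angular": [0, 0, -32]},
    {"xyz": [0, 0, 0], "angular": [0, 0, -40]},
    {"xyz": [0, 0, 0], "angular": [0, 0, -48]},
    {"xyz": [0, 0, 0], "angular": [0, 0, -56]},
    {"xyz": [0, 0, 0], "angular": [0, 0, -64]},
    {"xyz": [0, 0, 0], "angular": [0, 0, -72]},
    {"xyz": [0, 0, 0], "angular": [0, 0, -80]},
    {"xyz": [0, 0, 0], "angular": [0, 0, -88]},
    {"xyz": [0, 0, 0], "angular": [0, 0, -90]},
  ],
)

```text
clock: 59.05
position: [0.6413, -0.0871, 0.1769]
ee_rot: [0.693, 0.721, -0.0, -0.001]
ft_force: [-0.5, -0.3, -0.4]
grip_width: 0.994
grasp_force: 0.0
```

>>> carry_out(
  motion=[
    {"xyz": [0, 0, 0], "angular": [0, 0, -8]},
    {"xyz": [0, 0, 0], "angular": [0, 0, -16]},
    {"xyz": [0, 0, 0], "angular": [0, 0, -24]},
    {"xyz": [0, 0, 0], "angular": [0, 0, -32]},
    {"xyz": [0, 0, 0], "angular": [0, 0, -40]},
    {"xyz": [0, 0, 0], "angular": [0, 0, -48]},
    {"xyz": [0, 0, 0], "angular": [0, 0, -56]},
    {"xyz": [0, 0, 0], "angular": [0, 0, -64]},
    {"xyz": [0, 0, 0], "angular": [0, 0, -72]},
    {"xyz": [0, 0, 0], "angular": [0, 0, -80]},
    {"xyz": [0, 0, 0], "angular": [0, 0, -88]},
    {"xyz": [0, 0, 0], "angular": [0, 0, -90]},
  ],
)

```text
clock: 60.25
position: [0.6413, -0.0871, 0.1767]
ee_rot: [-0.02, 1.0, 0.0, -0.001]
ft_force: [0.0, 1.1, -0.2]
grip_width: 0.999
grasp_force: 0.0
```

>>> carry_out(
  motion=[
    {"xyz": [0, 0, 0.03], "angular": [0, 0, 0]},
    {"xyz": [0, 0, 0.06], "angular": [0, 0, 0]},
    {"xyz": [0, 0, 0.085], "angular": [0, 0, 0]},
    {"xyz": [0, 0, 0.098], "angular": [0, 0, 0]},
    {"xyz": [0, 0, 0.098], "angular": [0, 0, 0]},
    {"xyz": [0, 0, 0.098], "angular": [0, 0, 0]},
  ],
)

```text
clock: 60.85
position: [0.6421, -0.0873, 0.0805]
ee_rot: [-0.017, 1.0, -0.0, 0.0]
ft_force: [0.8, -0.5, 0.8]
grip_width: 0.999
grasp_force: 0.0
```

>>> carry_out(
  motion=[
    {"xyz": [0, 0, 0], "angular": [0, 0, 0]},
    {"xyz": [0, 0, 0], "angular": [0, 0, 0]},
    {"xyz": [0, 0, 0], "angular": [0, 0, 0]},
    {"xyz": [0, 0, 0], "angular": [0, 0, 0]},
    {"xyz": [0, 0, 0], "angular": [0, 0, 0]},
    {"xyz": [0, 0, 0], "angular": [0, 0, 0]},
    {"xyz": [0, 0, 0], "angular": [0, 0, 0]},
    {"xyz": [0, 0, 0], "angular": [0, 0, 0]},
  ],
  hand=0,
)

```text
clock: 61.65
position: [0.6421, -0.0871, 0.0803]
ee_rot: [-0.017, 1.0, 0.0, 0.0]
ft_force: [-0.4, 0.5, 6.0]
grip_width: 0.268
grasp_force: 60.0
```

```bash
python3 - <<'E'
from plan import *
plan((.642,-.087,.11,3.5))
E
```

```text
t 61.6 p [ 0.6421 -0.0871  0.0803] yaw 91.96 tilt [0.0009 0.0002] F [-0.4  0.5  6. ] w 0.268 j7 1.85
 -> [ 0.642 -0.087  0.11   3.5  ] shift mm [  0.1   0.1 -29.7] turn 88.5
```

>>> carry_out(
  motion=[
    {"xyz": [0, 0, -0.02], "angular": [0, 0, 0]},
    {"xyz": [0, 0, -0.03], "angular": [0, 0, 8]},
    {"xyz": [0, 0, -0.03], "angular": [0, 0, 16]},
    {"xyz": [0, 0, -0.03], "angular": [0, 0, 24]},
    {"xyz": [0, 0, -0.03], "angular": [0, 0, 32]},
    {"xyz": [0, 0, -0.03], "angular": [0, 0, 40]},
    {"xyz": [0, 0, -0.03], "angular": [0, 0, 48]},
    {"xyz": [0, 0, -0.03], "angular": [0, 0, 56]},
    {"xyz": [0, 0, -0.03], "angular": [0, 0, 64]},
    {"xyz": [0, 0, -0.03], "angular": [0, 0, 72]},
    {"xyz": [0, 0, -0.03], "angular": [0, 0, 80]},
    {"xyz": [0, 0, -0.03], "angular": [0, 0, 88.5]},
  ],
)

```text
clock: 62.85
position: [0.6412, -0.0871, 0.1091]
ee_rot: [0.688, 0.726, -0.0, -0.0]
ft_force: [0.4, 0.4, -2.2]
grip_width: 0.269
grasp_force: 59.1
```

>>> carry_out(
  motion=[
    {"xyz": [0, 0, 0], "angular": [0, 0, 0]},
    {"xyz": [0, 0, 0], "angular": [0, 0, 0]},
    {"xyz": [0, 0, 0], "angular": [0, 0, 0]},
  ],
)

```text
clock: 63.15
position: [0.6416, -0.0872, 0.1096]
ee_rot: [0.684, 0.729, -0.0, -0.0]
ft_force: [-0.2, -0.0, -1.7]
grip_width: 0.269
grasp_force: 59.1
```

```bash
python3 - <<'E'
from plan import *
plan((*W(-.159,0),.081,3.5),(*W(-.055,0),.081,3.5))
E
```

```text
t 63.1 p [ 0.6416 -0.0872  0.1096] yaw 3.65 tilt [-0.0004  0.0001] F [-0.2 -0.  -1.7] w 0.269 j7 0.43
 -> [ 0.641 -0.081  0.081  3.5  ] shift mm [ 6.5 -0.4 28.6] turn 0.2
 -> [0.634 0.023 0.081 3.5  ] shift mm [104.  -0.  -0.] turn -0.0
```

>>> carry_out(
  motion=[
    {"xyz": [0, 0, 0.015], "angular": [0, 0, 0]},
    {"xyz": [0, 0, 0.024], "angular": [0, 0, 0]},
    {"xyz": [0.003, 0, 0.0287], "angular": [0, 0, 0]},
    {"xyz": [0.015, 0, 0.0287], "angular": [0, 0, 0]},
    {"xyz": [0.03, 0, 0.0287], "angular": [0, 0, 0]},
    {"xyz": [0.045, 0, 0.0287], "angular": [0, 0, 0]},
    {"xyz": [0.056, 0, 0.0287], "angular": [0, 0, 0]},
    {"xyz": [0.067, 0, 0.0287], "angular": [0, 0, 0]},
    {"xyz": [0.078, 0, 0.0287], "angular": [0, 0, 0]},
    {"xyz": [0.089, 0, 0.0287], "angular": [0, 0, 0]},
    {"xyz": [0.1, 0, 0.0287], "angular": [0, 0, 0]},
    {"xyz": [0.11, 0, 0.0287], "angular": [0, 0, 0]},
  ],
)

```text
clock: 64.35
position: [0.635, 0.0236, 0.0811]
ee_rot: [0.685, 0.728, 0.0, -0.0]
ft_force: [0.0, 0.3, -1.9]
grip_width: 0.269
grasp_force: 59.1
```

>>> carry_out(
  motion=[
    {"xyz": [0.01, 0, 0], "angular": [0, 0, 0]},
    {"xyz": [0.018, 0, 0], "angular": [0, 0, 0]},
    {"xyz": [0.024, 0, 0], "angular": [0, 0, 0]},
    {"xyz": [0.027, 0, 0], "angular": [0, 0, 0]},
    {"xyz": [0.029, 0, 0], "angular": [0, 0, 0]},
    {"xyz": [0.031, 0, 0], "angular": [0, 0, 0]},
    {"xyz": [0.031, 0, 0], "angular": [0, 0, 0]},
  ],
)

```text
clock: 65.05
position: [0.6332, 0.0535, 0.0811]
ee_rot: [0.686, 0.728, 0.0, -0.0]
ft_force: [0.3, -0.2, -2.1]
grip_width: 0.27
grasp_force: 59.1
```

>>> carry_out(
  motion=[
    {"xyz": [0.001, 0, 0], "angular": [0, 0, 0]},
    {"xyz": [0.002, 0, 0], "angular": [0, 0, 0]},
    {"xyz": [0.003, 0, 0], "angular": [0, 0, 0]},
    {"xyz": [0.003, 0, 0], "angular": [0, 0, 0]},
  ],
)

```text
clock: 65.45
position: [0.633, 0.0567, 0.0811]
ee_rot: [0.685, 0.728, 0.0, -0.0]
ft_force: [-0.8, 0.7, -1.6]
grip_width: 0.267
grasp_force: 59.1
```

>>> carry_out(
  motion=[
    {"xyz": [0.001, 0, 0], "angular": [0, 0, 0]},
    {"xyz": [0.002, 0, 0], "angular": [0, 0, 0]},
    {"xyz": [0.003, 0, 0], "angular": [0, 0, 0]},
    {"xyz": [0.003, 0, 0], "angular": [0, 0, 0]},
  ],
)

```text
clock: 65.85
position: [0.633, 0.0587, 0.0812]
ee_rot: [0.686, 0.728, -0.0, 0.0]
ft_force: [-0.2, -3.3, -0.7]
grip_width: 0.271
grasp_force: 59.2
```

>>> carry_out(
  motion=[
    {"xyz": [0.001, 0, 0], "angular": [0, 0, 0]},
    {"xyz": [0.002, 0, 0.001], "angular": [0, 0, 0]},
    {"xyz": [0.002, 0, 0.0015], "angular": [0, 0, 0]},
    {"xyz": [0.002, 0, 0.0015], "angular": [0, 0, 0]},
  ],
)

```text
clock: 66.25
position: [0.6331, 0.0588, 0.0805]
ee_rot: [0.686, 0.727, -0.001, 0.001]
ft_force: [-0.8, -7.6, 5.1]
grip_width: 0.269
grasp_force: 60.2
```

>>> carry_out(
  motion=[
    {"xyz": [0.0015, 0, 0], "angular": [0, 0, 0]},
    {"xyz": [0.0015, 0, 0], "angular": [0, 0, 0]},
  ],
)

```text
clock: 66.45
position: [0.6331, 0.059, 0.0806]
ee_rot: [0.686, 0.727, -0.001, 0.002]
ft_force: [-2.1, -12.6, 4.5]
grip_width: 0.274
grasp_force: 60.2
```

>>> carry_out(
  motion=[
    {"xyz": [0, 0, 0], "angular": [0, 0, 0]},
    {"xyz": [0, 0, 0], "angular": [0, 0, 0]},
    {"xyz": [0, 0, 0], "angular": [0, 0, 0]},
    {"xyz": [0, 0, 0], "angular": [0, 0, 0]},
    {"xyz": [0, 0, 0], "angular": [0, 0, 0]},
  ],
  hand=1,
)

```text
clock: 66.95
position: [0.6326, 0.0635, 0.0796]
ee_rot: [0.685, 0.728, 0.0, -0.0]
ft_force: [-0.1, 0.1, 1.1]
grip_width: 1.002
grasp_force: 0.0
```

>>> carry_out(
  motion=[
    {"xyz": [0, 0, -0.03], "angular": [0, 0, 0]},
    {"xyz": [0, 0, -0.07], "angular": [0, 0, 0]},
    {"xyz": [0, 0, -0.11], "angular": [0, 0, 0]},
    {"xyz": [0, 0, -0.16], "angular": [0, 0, 0]},
    {"xyz": [0, -0.04, -0.18], "angular": [0, 0, 0]},
    {"xyz": [0, -0.08, -0.18], "angular": [0, 0, 0]},
    {"xyz": [0, -0.12, -0.18], "angular": [0, 0, 0]},
    {"xyz": [-0.02, -0.16, -0.18], "angular": [0, 0, 0]},
    {"xyz": [-0.05, -0.18, -0.18], "angular": [0, 0, 0]},
    {"xyz": [-0.09, -0.18, -0.18], "angular": [0, 0, 0]},
    {"xyz": [-0.13, -0.18, -0.18], "angular": [0, 0, 0]},
    {"xyz": [-0.16, -0.18, -0.18], "angular": [0, 0, 0]},
  ],
)

```text
clock: 68.15
position: [0.4622, -0.11, 0.2598]
ee_rot: [0.686, 0.728, 0.001, -0.0]
ft_force: [1.0, 1.1, -0.6]
grip_width: 0.997
grasp_force: 0.0
```

```bash
python3 - <<'E'
from plan import *
plan()
t=camera("top");s=camera("scene");save(t,"pics/raw_t9.png");save(s,"pics/raw_s9.png")
a=cv2.resize(t["img"][120:180,160:360],(800,240),interpolation=cv2.INTER_CUBIC)
b=cv2.resize(s["img"][150:290,80:420],(800,330),interpolation=cv2.INTER_CUBIC)
cv2.imwrite("pics/v9.png",cv2.cvtColor(np.vstack([a,b]),cv2.COLOR_RGB2BGR))
E
```

```text
t 68.2 p [ 0.4622 -0.11    0.2598] yaw 3.37 tilt [0.0011 0.002 ] F [ 1.   1.1 -0.6] w 0.997 j7 0.11
```

View pics/v9.png

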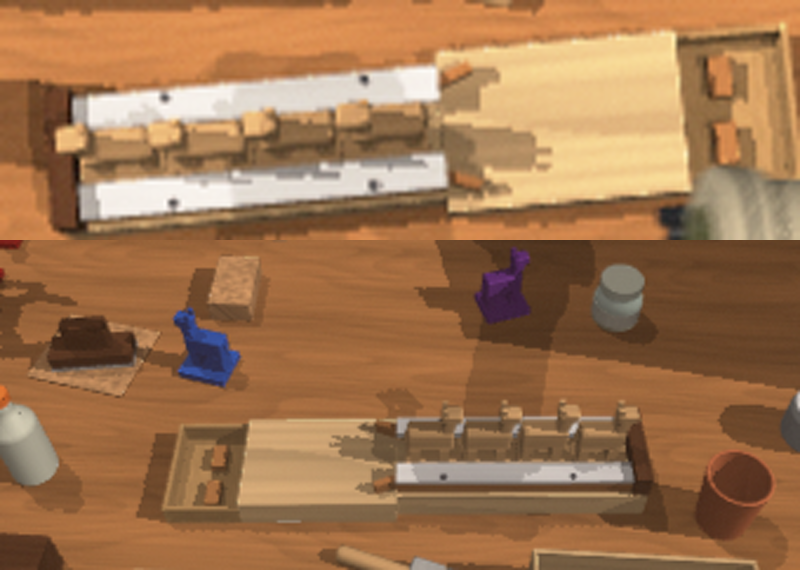

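All four horses stand in one row with heads towards the stop, evenly spaced (scene crop heads at 452, 511, 568 and 627). The chips are in the tray and the scraper is on its mat. A numeric check before handing in.

```bash
python3 - <<'E'
from m import *
from plan import O,TH
s=camera("scene");t=camera("top")
def rk(p): d=p[:2]-O;c,n=np.cos(TH),np.sin(TH);return np.round([1000*(c*d[0]+n*d[1]),1000*(-n*d[0]+c*d[1])])
for x,y in[(452,422),(511,422),(568,420),(627,419)]: print("scene head",rk(onplane(s,80+x/2.353,150+(y-240)/2.357,.129)))
for x,y in[(352,117),(258,124),(164,134),(72,138)]: print("top head",rk(onplane(t,160+x/4,120+y/4,.145)))
for x,y in[(720,76),(725,143)]: print("chip",rk(onplane(t,160+x/4,120+y/4,.016)))
A=cv2.imread("pics/raw_scene0.png")[:,:,::-1]
def dark(im):
    h=cv2.cvtColor(np.ascontiguousarray(im),cv2.COLOR_RGB2HSV).astype(int);mk=(h[...,2]<95)&(h[...,1]>90);mk[:175]=0;mk[215:]=0;mk[:,:95]=0;mk[:,145:]=0
    return [(st.tolist(),ce.round(1)) for m_,st,ce in comps(mk,100)]
print(dark(A),dark(s["img"]))
# bystanders: image shift by template match against the start
for n,(x,y,w,h) in dict(glue=(70,208,38,50),jar=(328,158,30,34),pot=(372,236,40,44),sand=(165,153,30,34),tin=(410,208,34,36)).items():
    r=cv2.matchTemplate(np.ascontiguousarray(s["img"][y-8:y+h+8,x-8:x+w+8]),np.ascontiguousarray(A[y:y+h,x:x+w]),cv2.TM_CCOEFF_NORMED);_,v,_,l=cv2.minMaxLoc(r);print(n,round(v,2),l[0]-8,l[1]-8)
E
```

```text
scene head [ 10. -11.]
scene head [ 77. -11.]
scene head [141.  -9.]
scene head [208.  -7.]
top head [10.  4.]
top head [75.  3.]
top head [140.   4.]
top head [204.   1.]
chip [-276.  -27.]
chip [-274.   26.]
[([99, 182, 40, 22, 617], array([116.8, 193.9]))] [([100, 183, 39, 22, 622], array([117.6, 194.1]))]
glue 1.0 0 0
jar 0.89 0 0
pot 0.99 0 0
sand 1.0 0 0
tin 1.0 0 0
```

```bash
python3 -c "
from workcell import *
print(hand_in())"
```

```text
the job is handed in; nothing more can be done
None
```

I swept both chips into the tray with the scraper and put it back upright on its mat. All four wooden horses stand in one row closed up against the stop, and the final camera check showed none of the bystanders moved; I handed the job in at about 68 s, with no verdict returned.

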